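Sanitise a batch of rubber bungs under the lamp

ROBOT

A 7-joint arm with a two-finger parallel gripper is mounted at the origin on a cart in front of the work surface, level with it; the furniture and walls round the work are solid. World frame = base frame: x ahead of the robot, y to its left, z up, the work surface at z = 0. Lengths are in m, angles in rad, forces in N, time in s.
With the tool pointing down it reaches from about 0.4 to 0.9 m from the base axis. Payload 5.6 kg.
Tool frame: the origin (TCP) lies at the very end of the fingers, on their centre line; the grasp point (between the pads) lies 19 mm behind it (hold_point_z is the distance from the TCP to the grasp point, in m); x points along the fingers, y is the direction in which the jaws open and shut, and the axes are right-handed (so a half turn about x gives the same grasp; the last joint's range is limited). The gripper opens to 92 mm and grips with 3 to 60 N. Pads are 20 mm wide; open, the fingers measure 128 mm over their backs; the gripper's body (75 mm by 189 mm) begins 69 mm behind the grasp point.
Start: joints at [-1.198, 0.468, -0.012, 1.603, 0.006, 1.071, -0.056], TCP at [0.263, 0.595, 0.215] pointing down, gripper open.
Joint ranges: [-2.53, 2.53], [-0.31, 2.02], [-1.57, 1.55], [0.28, 2.44], [-1.29, 4.43], [0.15, 1.84], [-2.92, 2.92]. Speed limits (rad/s): [2.57, 2.57, 3.14, 3.14, 3.14, 3.14, 3.14].

INTERFACE

Orientations are given as a rotation vector (axis times angle).
In Python, from plant import observe, camera, calibration, close_job, silhouettes, hold_point_z gives the robot as it stands. The module is installed in compiled form; this text tells all that it offers.
- The arm moves only by the tool apply_moves, never from a script. Its argument "targets" is a list that holds one entry, the list of rows, each a list of 7 numbers: the turn, a rotation vector about the tool's x, y, z in rad, then the shift along the tool's x, y, z in cm, then the opening, from 0 (shut) to 1 (fully open). In form: [[[rx, ry, rz, dx, dy, dz, fingers], ...]]. A call has 1 to 5 rows; each row shifts and turns the pose as measured when the row begins, along the tool's axes as they then stand; what a row does not reach is not made up. A row lasts 1/10 s, in which the tool goes at most 50 mm and 8.59 degrees, less where a joint would pass 70% of its speed; a pose out of reach is approached as far as the arm can. A call with a gripper value outside its range is refused whole. The fingers move at their own pace and stop on an object; "grip_force" is the grip in N (left out, the last holds). Time passes only in rows, so rows that do not move let the fingers close. It gives the time, the measured TCP pose, the force and the opening at its end, in the units of the state.
- observe(): the state, without advancing time (a new reading comes with each control period).
- camera(name): name is "side" or "top" or "wrist"; returns (picture, depth): 420x560x3 uint8, red, green, blue; 420x560 float32, m along the optical axis (not along the pixel's ray), 0 where there is no reading.
- calibration(name): a dict with "fx", "fy", "cx", "cy" (pixels), "D" ([k1, k2, p1, p2, k3] as OpenCV has them; the pictures are not rectified), "position" and "orientation" of the camera in the world; the wrist camera has in their place "mount" (4x4, takes a point from camera to tool coordinates, whose origin is the TCP and whose axes are the tool frame's). Camera axes: x right, y up, looking along -z (the intrinsics and any distortion apply to the point x, -y, -z); pixel columns grow to the right and rows downward; lengths in m; the calibration is good to about 2 mm. A picture is of the moment at which its call begins: read the wrist's pose just before it. calibration takes no time and is no camera call.
- close_job(): hands the job in, once; it reports no verdict.
Trained networks look in the newest picture that a camera, given by its name, has taken for a name from the list of things; names that differ only in an ending like _2 or _b are one class to them, and where a whole thing is asked for, a point or a joint stands for the part that bears it (a point fixed in the world has none). Each returns a list of dicts, best first, with "p" (0 to 1); they miss things now and then, are a little off and sometimes report something else, mostly with a low value. They report only what shows in the picture. A call takes as long as a camera call.
- silhouettes(query, camera): "pixels" (420x560 bool, what is visible of it) and "position" ([column, row] in pixels, amid what is visible of it).
The state is a dict: "clock": time; "qpos": joint angles; "joint_velocities": joint speeds; "effort": joint torques, N m; "eef_pos": TCP position; "tcp_rot": TCP orientation; "force": force on the tool from outside, world axes, zero at the start; "torque": the same for the moment, N m; "width": finger opening in m.
Only numpy, scipy, OpenCV 4.12 (cv2) and the standard library are available. Lean on these libraries where they do the work, as an engineer would, in place of code of your own. Each camera call takes 0.05 s, during which the arm holds its last target. There are 200 camera calls.

TASK

Put every rubber bung that is out on the table into the steel tray, slide the tray along the plate into the yellow outline without lifting it, and swing the lamp arm round so that the lamp stands centrally over the tray. With the lamp over the tray, and only then, press the keys on the console fully down one at a time: white, then yellow, then green; after that swing the lamp fully clear to the right again and slide the tray back into the white outline, bungs still in it. Leave the other things on the table where they are.

Things in the scene. Friction and masses are not known exactly. Their poses are not given: they have to be found in the camera images.
- slide_plate: fixed grey plate, 140 (x) x 410 (y) mm, top surface 16.5 mm above its origin (under its centre, on the table). Own +x points away from the robot, +y to its left; may stand a little turned. White outline on its left half, yellow one on its right half, each 128 x 196 mm. The lamp post (18 mm across, 165 mm high) stands just behind the yellow half
- home_mark (a point): centre of the white outline, on the top surface of the plate; axes as the plate's
- lamp_mark (a point): centre of the yellow outline, on the top surface of the plate, 200 mm to the right (-y) of home_mark; axes as the plate's
- lamp_pivot (a point): point on the upright hinge axis of the lamp arm, 175 mm above the table (axes as the plate's); 135 mm behind lamp_mark in the plate's +x
- lamp_arm (a joint): angle of the lamp arm about its upright hinge (rad): 0 = arm points from the post to the plate's -x (towards the robot), lamp exactly over lamp_mark; positive swings it to the robot's right (anticlockwise from above), 1.5 is the stop, well clear of the tray; -0.4 is the other stop. Light friction (0.12 N m) holds it where it is left
- lamp_grip (a point): point to grasp on the black upright peg on the white lamp head, 218 mm above the table: peg 16 mm across, its top 12 mm above this point, free down to 24 mm below; 135 mm from the hinge axis, turns with the arm. Lamp head 72 mm across, underside 140 mm and top 176 mm above the table; the arm bar (20 mm wide, top at 184 mm) runs from it to the post
- tray: loose shallow steel tray, 110 (x) x 180 (y) x 14 mm high, 3 mm walls and floor, 0.4 kg, with a blue upright grip at its centre; origin under its centre. Starts roughly in the white outline, its axes roughly those of the plate. Four bungs fit, e.g. at x = +-26, y = +-48 mm from its centre
- tray_grip (a point): point at which to hold the tray's blue grip, 48 mm above the tray's underside; the grip is 30 mm (tray x) by 14 mm (tray y), its top 17 mm above this point
- bung_1: dark red rubber bung, a tapered plug, 31 mm across at its wider top, 26 mm high, about 20 g, standing on its narrower end; origin at the centre of its underside. May be absent (between two and four bungs are there)
- bung_2: dark red rubber bung, a tapered plug, 31 mm across at its wider top, 26 mm high, about 20 g, standing on its narrower end; origin at the centre of its underside. May be absent (between two and four bungs are there)
- bung_3: dark red rubber bung, a tapered plug, 31 mm across at its wider top, 26 mm high, about 20 g, standing on its narrower end; origin at the centre of its underside. May be absent (between two and four bungs are there)
- bung_4: dark red rubber bung, a tapered plug, 31 mm across at its wider top, 26 mm high, about 20 g, standing on its narrower end; origin at the centre of its underside. May be absent (between two and four bungs are there)
- console: fixed grey key console, 76 (x) x 176 (y) mm, 40 mm high, with three round keys in a row along its own y, 54 mm apart; origin under its centre; it stands turned by up to 30 degrees. The order of the colours along the row differs from start to start
- key_white_top (a point): centre of the top face of the white round key (28 mm across, in a black collar 44 mm across whose top is 6 mm lower; the key top is about 58 mm above the table)
- key_yellow_top (a point): centre of the top face of the yellow round key (28 mm across, in a black collar 44 mm across whose top is 6 mm lower; the key top is about 58 mm above the table)
- key_green_top (a point): centre of the top face of the green round key (28 mm across, in a black collar 44 mm across whose top is 6 mm lower; the key top is about 58 mm above the table)
- key_white (a joint): travel of the white key (m): 0 up, 0.006 fully down; springs back up; about 5 N hold it fully down
- key_yellow (a joint): travel of the yellow key (m): 0 up, 0.006 fully down; springs back up; about 5 N hold it fully down
- key_green (a joint): travel of the green key (m): 0 up, 0.006 fully down; springs back up; about 5 N hold it fully down
- salve_tin: bystander: round aluminium tin, 59 mm across, 28 mm high, origin under its centre
- glass_stopper: bystander: clear glass stopper lying down, 28 x 58 x 30 mm
- marker: bystander: black marker pen lying down, 132 mm long
- vial: bystander: small standing vial with a red cap, 26 mm across, 67 mm high

How it is judged:
On the way, in this order (a step that is already met when the one before it is completed fails the run):
1. every bung that is there lies in the tray and is let go (x of bung_1 in the frame of tray between -0.052 and 0.052 m and y of bung_1 in the frame of tray between -0.087 and 0.087 m and z of bung_1 in the frame of tray between -0.005 and 0.022 m and x of bung_2 in the frame of tray between -0.052 and 0.052 m and y of bung_2 in the frame of tray between -0.087 and 0.087 m and z of bung_2 in the frame of tray between -0.005 and 0.022 m and x of bung_3 in the frame of tray between -0.052 and 0.052 m and y of bung_3 in the frame of tray between -0.087 and 0.087 m and z of bung_3 in the frame of tray between -0.005 and 0.022 m and x of bung_4 in the frame of tray between -0.052 and 0.052 m and y of bung_4 in the frame of tray between -0.087 and 0.087 m and z of bung_4 in the frame of tray between -0.005 and 0.022 m and contact force between the fingers and bung_1 below 0.1 N and contact force between the fingers and bung_2 below 0.1 N and contact force between the fingers and bung_3 below 0.1 N and contact force between the fingers and bung_4 below 0.1 N), for 0.2 s.
2. the tray stands in the yellow outline (x of tray in the frame of lamp_mark between -0.016 and 0.016 m and y of tray in the frame of lamp_mark between -0.016 and 0.016 m and angle between the x axis of tray and the x axis of lamp_mark, either way round below 0.15 rad and z of tray in the frame of lamp_mark below 0.006 m), for 0.2 s.
3. the lamp stands over the tray in the yellow outline (all of step 2 and value of joint lamp_arm between -0.16 and 0.16 rad), for 0.2 s.
4. the white key is pressed, the others up, lamp over the tray (all of step 3 and value of joint key_white above 0.004 m and value of joint each of key_yellow, key_green below 0.002 m), for 0.04 s.
5. the yellow key is pressed, the others up, lamp over the tray (all of step 3 and value of joint key_yellow above 0.004 m and value of joint each of key_white, key_green below 0.002 m), for 0.04 s.
6. the green key is pressed, the others up, lamp over the tray (all of step 3 and value of joint key_green above 0.004 m and value of joint each of key_white, key_yellow below 0.002 m), for 0.04 s.
7. the lamp is swung clear to the right (value of joint lamp_arm above 1.1 rad), for 0.2 s.
8. the tray is back in the white outline (x of tray in the frame of home_mark between -0.016 and 0.016 m and y of tray in the frame of home_mark between -0.016 and 0.016 m and angle between the x axis of tray and the x axis of home_mark, either way round below 0.15 rad and z of tray in the frame of home_mark below 0.006 m), for 0.2 s.
At the end, for the whole second after the job is handed in: Every bung present lies in the tray; the tray stands flat in the white outline (centre within 16 mm each way of its centre, turned less than 0.15 rad); the lamp arm is swung clear (joint above 1.1 rad); all keys are up; everything is at rest (all of step 8 and x of bung_1 in the frame of tray between -0.052 and 0.052 m and y of bung_1 in the frame of tray between -0.087 and 0.087 m and z of bung_1 in the frame of tray between -0.005 and 0.022 m and x of bung_2 in the frame of tray between -0.052 and 0.052 m and y of bung_2 in the frame of tray between -0.087 and 0.087 m and z of bung_2 in the frame of tray between -0.005 and 0.022 m and x of bung_3 in the frame of tray between -0.052 and 0.052 m and y of bung_3 in the frame of tray between -0.087 and 0.087 m and z of bung_3 in the frame of tray between -0.005 and 0.022 m and x of bung_4 in the frame of tray between -0.052 and 0.052 m and y of bung_4 in the frame of tray between -0.087 and 0.087 m and z of bung_4 in the frame of tray between -0.005 and 0.022 m and value of joint lamp_arm above 1.1 rad and linear speed of each of tray, bung_1, bung_2, bung_3, bung_4 below 0.02 m/s and value of joint each of key_white, key_yellow, key_green below 0.002 m); the robot touches nothing.
It fails at once if a key is pressed while the lamp is not over the yellow outline (more than 0.3 rad off) (value of joint any of key_white, key_yellow, key_green above 0.003 m and (value of joint lamp_arm above 0.3 rad or value of joint lamp_arm below -0.3 rad)).
It fails at once if two keys are pressed at the same time (value of joint each of key_white, key_yellow above 0.003 m or value of joint each of key_white, key_green above 0.003 m or value of joint each of key_yellow, key_green above 0.003 m).
It fails at once if the tray is lifted off the plate by more than 10 mm or tipped more than 0.2 rad (z of tray in the frame of home_mark above 0.01 m or angle between tray's own z axis and vertical above 0.2 rad).
It fails at once if a bystander (tin, stopper, marker, vial) is moved more than 30 mm (distance of any of salve_tin, glass_stopper, marker, vial from where it was at the start of the episode above 0.03 m).
Of bung_1, bung_2, bung_3, bung_4 only 2 to 4 are there at a start; the rules pass over those that are not, and their reading is None.
At some moment in a run one of bung_1, bung_2, bung_3, bung_4 may be knocked a few centimetres aside while the robot is not near it.
Once in a run the grip may slacken for a moment while it holds something.
It also fails if it takes over 210 s, if anything falls off the work surface, if the arm or the gripper's body presses on something with over 40 N, if the wrist force passes 120 N, or if a joint passes its speed limit or range.

## Working session

There is one attempt and no reset: what is moved stays moved. The work goes in short steps, Python scripts to look and compute and a tool call to move; the robot and the scene stay as the last step left them, time stands still between calls to the robot, and variables do not carry over. Pictures are saved under pics/ and viewed, about 12 in all and at most 16, crops included, and the job is handed in when it is done.

Besides the shell and the picture viewer there is one more tool, called after "Call:" as a command line: name --argument value ..., lists and objects as JSON in quotes. apply_moves: Moves the arm, as the interface text tells. Its arguments: {"type":"object","properties":{"targets":{"type":"array"},"grip_force":{"type":"number"}},"required":["targets"]}

```bash
mkdir -p pics; ls
cat > h.py <<'E'
import numpy as np, cv2
from scipy.spatial.transform import Rotation as R
from plant import *
def campose(n,s=None):
    c=calibration(n)
    if 'mount' in c:
        s=s or observe(); T=np.eye(4); T[:3,:3]=R.from_rotvec(s['tcp_rot']).as_matrix(); T[:3,3]=s['eef_pos']
        return c,T@np.array(c['mount'])
    o=np.array(c['orientation']); 
    T=np.eye(4); T[:3,:3]=o if o.shape==(3,3) else (R.from_rotvec(o).as_matrix() if o.size==3 else R.from_quat(o).as_matrix()); T[:3,3]=c['position']
    return c,T
def K(c): return np.array([[c['fx'],0,c['cx']],[0,c['fy'],c['cy']],[0,0,1.]]),np.array(c['D'],float)
def cloud(n,depth,px,cp=None):
    "px Nx2 (col,row) -> world via depth"
    c,T=cp or campose(n); k,D=K(c); px=np.asarray(px,float).reshape(-1,2)
    u=cv2.undistortPoints(px.reshape(-1,1,2),k,D).reshape(-1,2)
    d=depth[px[:,1].astype(int),px[:,0].astype(int)]
    p=np.c_[u[:,0]*d,-u[:,1]*d,-d]; w=p@T[:3,:3].T+T[:3,3]; w[d==0]=np.nan; return w
def onplane(n,px,z,cp=None):
    c,T=cp or campose(n); k,D=K(c); px=np.asarray(px,float).reshape(-1,1,2)
    u=cv2.undistortPoints(px,k,D).reshape(-1,2); r=np.c_[u[:,0],-u[:,1],-np.ones(len(u))]@T[:3,:3].T
    t=(z-T[2,3])/r[:,2]; return T[:3,3]+r*t[:,None]
def mpx(m): r,c=np.nonzero(m); return np.c_[c,r]
def save(n,img): cv2.imwrite('pics/'+n,cv2.cvtColor(img,cv2.COLOR_RGB2BGR))
E
cat > a.py <<'E'
from h import *
s=observe(); print({k:np.round(v,3) for k,v in s.items()}, hold_point_z if not callable(hold_point_z) else hold_point_z())
print(calibration('top')); print(calibration('wrist')['mount'])
for n in ('top','side'):
    im,d=camera(n); save(n+'0.png',im)
    for q in ['slide_plate','tray','tray_grip','bung_1','console','key_white_top','key_yellow_top','key_green_top','lamp_grip','lamp_arm','salve_tin','glass_stopper','marker','vial']:
        for r in silhouettes(q,n):
            if r['p']<.3: continue
            w=cloud(n,d,mpx(r['pixels'])); w=w[~np.isnan(w[:,0])]
            if len(w)==0: print(n,q,r['p'],r['position'],'nodepth');continue
            zt=np.percentile(w[:,2],95); t=w[w[:,2]>zt-.006]
            print(n,q,round(r['p'],2),np.round(r['position']),len(w),'med',np.round(np.median(w,0),3),'top',np.round((t.min(0)+t.max(0))/2,3),'ext',np.round(np.ptp(t,axis=0),3))
E
python3 a.py
```

```text
pics
{'clock': np.float64(0.0), 'qpos': array([-1.198,  0.468, -0.012,  1.604,  0.006,  1.071, -0.056]), 'joint_velocities': array([ 0.   ,  0.001, -0.   , -0.002, -0.   ,  0.001, -0.   ]), 'effort': array([-0.0000e+00, -5.2057e+01, -1.3000e-02, -2.4376e+01, -5.7000e-02,
        1.7000e-02,  0.0000e+00]), 'eef_pos': array([0.262, 0.594, 0.214]), 'tcp_rot': array([ 0.325,  1.546, -0.328]), 'force': array([ 1.066, -0.413,  0.634]), 'torque': array([0.019, 0.021, 0.006]), 'width': np.float64(0.092)} 0.0187
{'fx': 459.07781674402656, 'fy': 459.07781674402656, 'cx': 278.3593118587801, 'cy': 213.03975072881772, 'D': array([0.01525438, 0.        , 0.        , 0.        , 0.        ]), 'position': array([ 0.50591346, -0.03691661,  1.51839479]), 'orientation': array([ 0.04754927, -0.05434848, -1.58154572])}
[[-4.01436787e-04  2.85163121e-01 -9.58478916e-01 -1.70759087e-01]
 [ 9.99999918e-01  1.59731960e-04 -3.71304036e-04  1.20855545e-03]
 [ 4.72174984e-05 -9.58478987e-01 -2.85163162e-01 -8.20429549e-02]
 [ 0.00000000e+00  0.00000000e+00  0.00000000e+00  1.00000000e+00]]
top tray 0.9 [213. 22
[... 2240 characters left out ...]
43 0.028] ext [0.03  0.029 0.008]
side console 0.83 [304. 208.] 426 med [ 0.566 -0.231  0.04 ] top [ 0.582 -0.291  0.047] ext [0.106 0.18  0.016]
side lamp_grip 0.62 [267. 188.] 453 med [ 0.69  -0.131  0.181] top [ 0.685 -0.159  0.221] ext [0.012 0.017 0.025]
side lamp_arm 0.62 [263. 188.] 438 med [ 0.69  -0.13   0.181] top [ 0.686 -0.159  0.213] ext [0.013 0.017 0.035]
side salve_tin 0.55 [212. 285.] 304 med [0.725 0.233 0.034] top [0.728 0.226 0.036] ext [0.059 0.059 0.008]
side glass_stopper 0.52 [275. 199.] 55 med [ 0.705 -0.264  0.027] top [ 0.705 -0.27   0.032] ext [0.022 0.044 0.009]
side vial 0.55 [211. 262.] 115 med [0.768 0.155 0.051] top [0.773 0.15  0.074] ext [0.015 0.02  0.008]
```

View pics/top0.png

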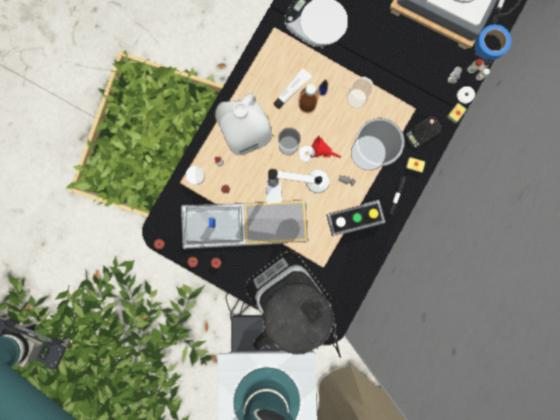

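View pics/side0.png

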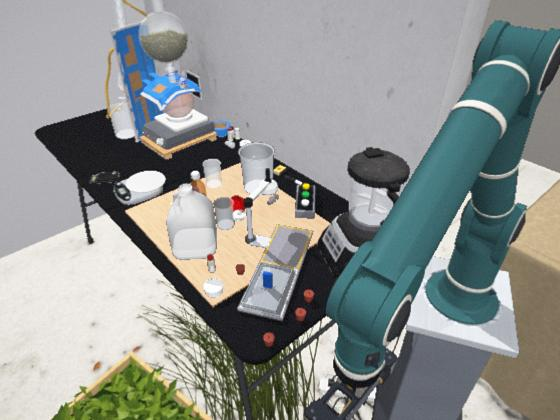

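```bash
cat > b.py <<'E'
from h import *
print('toolaxes',np.round(R.from_rotvec(observe()['tcp_rot']).as_matrix(),3))
im,d=camera('top'); hsv=cv2.cvtColor(im,cv2.COLOR_RGB2HSV)
g=np.stack(np.meshgrid(np.arange(560),np.arange(420)),-1).reshape(-1,2)
w=cloud('top',d,g).reshape(420,560,3)
m=(w[...,0]>.15)&(w[...,0]<.55)&(w[...,1]>-.4)&(w[...,1]<.1)&(w[...,2]>.06)
p=w[m]; print('blender',np.nanmin(p,0),np.nanmax(p,0)); 
for z in (.1,.15,.2,.25,.3): q=p[p[:,2]>z]; print(z,len(q), q.min(0) if len(q) else '',q.max(0) if len(q) else '')
m=(w[...,0]>.6)&(w[...,0]<1.0)&(w[...,1]>-.45)&(w[...,1]<.4)&(w[...,2]>.05)
n,l=cv2.connectedComponents(m.astype(np.uint8))
for i in range(1,n):
    q=w[l==i]
    if len(q)>15: print('obst',len(q),q.min(0).round(3),q.max(0).round(3))
# yellow outline / white outline px
box=(w[...,0]>.45)&(w[...,0]<.68)&(w[...,1]>-.16)&(w[...,1]<.3)&(w[...,2]<.035)
y=box&(hsv[...,0]>15)&(hsv[...,0]<35)&(hsv[...,1]>110)&(w[...,0]<.645)&(w[...,0]>.49)
q=onplane('top',mpx(y),.0165)[:,:2]; print('yellow',len(q),cv2.minAreaRect(q.astype(np.float32)))
np.save('w.npy',w)
for r in silhouettes('tray','top')[:1]:
    q=onplane('top',mpx(r['pixels']),.0305)[:,:2]; print('tray',cv2.minAreaRect(q.astype(np.float32)))
# bungs, keys by hue
red=((hsv[...,0]<8)|(hsv[...,0]>172))&(hsv[...,1]>130)&(hsv[...,2]>40)&(w[...,0]>.35)&(w[...,0]<.75)&(w[...,1]>0)&(w[...,1]<.42)
def comps(m,z,nm):
    n,l,st,ce=cv2.connectedComponentsWithStats(m.astype(np.uint8))
    for i in range(1,n):
        if st[i,4]>12: print(nm,st[i,4],ce[i].round(1),onplane('top',ce[i],z)[0].round(4))
comps(red,.022,'red')
cb=(w[...,0]>.52)&(w[...,0]<.65)&(w[...,1]>-.4)&(w[...,1]<-.19)
comps(cb&(hsv[...,0]>45)&(hsv[...,0]<85)&(hsv[...,1]>110)&(hsv[...,2]>60),.058,'green')
comps(cb&(hsv[...,0]>18)&(hsv[...,0]<38)&(hsv[...,1]>130)&(hsv[...,2]>100),.058,'yellow')
comps(cb&(hsv[...,1]<40)&(hsv[...,2]>190),.058,'white')
save('crop0.png',cv2.resize(im[150:290,130:430],None,fx=2.6,fy=2.6,interpolation=cv2.INTER_CUBIC))
E
python3 b.py
```

```text
toolaxes [[ 0.     0.404  0.915]
 [ 0.     0.915 -0.404]
 [-1.     0.     0.   ]]
blender [ 0.17471521 -0.39999044  0.06003836] [0.46696667 0.05444423 0.99033026]
0.1 26933 [ 0.17471521 -0.39999044  0.10013161] [0.44394304 0.03685018 0.99033026]
0.15 25346 [ 0.17471521 -0.39999044  0.15007486] [0.40444712 0.0287962  0.99033026]
0.2 24920 [ 0.17471521 -0.39999044  0.20000522] [0.40444712 0.0287962  0.99033026]
0.25 24399 [ 0.17471521 -0.39999044  0.25003439] [0.40444712 0.0287962  0.99033026]
0.3 23835 [ 0.17471521 -0.39999044  0.30004512] [0.40444712 0.02738124 0.99033026]
obst 410 [ 0.935 -0.173  0.051] [ 0.994 -0.113  0.174]
obst 190 [ 0.952 -0.345  0.05 ] [ 1.    -0.275  0.116]
obst 2409 [ 0.788 -0.024  0.05 ] [0.953 0.141 0.262]
obst 1299 [ 0.733 -0.416  0.05 ] [ 0.875 -0.274  0.187]
obst 263 [ 0.792 -0.114  0.05 ] [ 0.868 -0.045  0.116]
obst 135 [ 0.781 -0.203  0.05 ] [ 0.852 -0.155  0.081]
obst 53 [0.76  0.136 0.05 ] [0.784 0.159 0.082]
obst 743 [ 0.653 -0.192  0.058] [ 0.722 -0.014  0.234]
obst 45 [ 0.6   -0.366  0.05 ] [ 0.617 -0.325  0.066]
yellow 64 ((0.5741646885871887, -0.032572776079177856), (0.12433599680662155, 0.19436578452587128), 2.06325364112854)
tray ((0.5723347067832947, 0.16844993829727173), (0.11410441994667053, 0.18713247776031494), 0.7976214289665222)
red 19 [225.5 189.2] [0.6831 0.1284 0.022 ]
red 63 [159.  243.9] [0.5069 0.3445 0.022 ]
red 60 [192.6 261.8] [0.4476 0.2357 0.022 ]
red 58 [215.6 262.5] [0.4446 0.1613 0.022 ]
green 79 [356.7 217.3] [ 0.5842 -0.2931  0.058 ]
yellow 87 [373.1 213. ] [ 0.5973 -0.3459  0.058 ]
white 58 [340.5 221.5] [ 0.5713 -0.2413  0.058 ]
```

View pics/crop0.png

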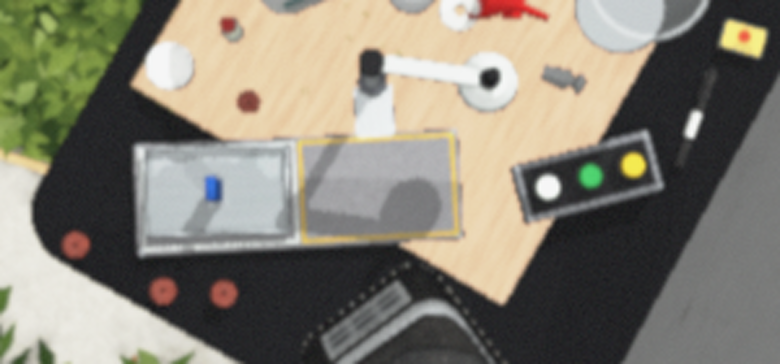

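```bash
cat > p.py <<'E'
import sys,json
from h import *
# usage: p.py yawdeg n x y z [n x y z ...]  -> rows (tool axes, cm) reaching the waypoints in n rows each
def plan(yaw,wps):
    s=observe(); p=np.array(s['eef_pos']); M=R.from_rotvec(s['tcp_rot']).as_matrix()
    Rt=np.array([[0,-np.sin(yaw),np.cos(yaw)],[0,np.cos(yaw),np.sin(yaw)],[-1,0,0]])
    out=[]
    for n,*t in wps:
        for i in range(n,0,-1):
            rv=R.from_matrix(M.T@Rt).as_rotvec(); a=np.linalg.norm(rv); f=min(1,.14/a) if a>1e-6 else 0
            st=(np.array(t)-p)/i; sh=M.T@st*100
            out.append([round(float(v),3) for v in rv*f]+[round(float(v),2) for v in sh])
            p=p+st; M=M@R.from_rotvec(rv*f).as_matrix()
    print('at',np.round(s['eef_pos'],4),'t',round(float(s['clock']),1),'w',round(float(s['width']),3),'F',np.round(s['force'],1),'yaw',round(float(np.degrees(np.arctan2(*R.from_rotvec(s['tcp_rot']).as_matrix()[[1,0],[2,2]]))),1))
    for r in out: print(json.dumps(r))
a=[float(v) for v in sys.argv[1:]]; plan(np.radians(a[0]),[(int(a[i]),*a[i+1:i+4]) for i in range(1,len(a),4)])
E
python3 -c "
import numpy as np;w=np.load('w.npy')
for r in (280,290,300,310,320,330): print(np.round(w[r,270:330:10],2).tolist())"
python3 p.py 2 8 .507 .3445 .1 3 .507 .3445 .008
```

```text
[[0.39, -0.02, 0.1], [0.39, -0.05, 0.13], [0.39, -0.08, 0.14], [0.39, -0.11, 0.14], [0.39, -0.14, 0.13], [0.38, -0.18, 0.0]]
[[0.37, -0.02, 0.14], [0.39, -0.04, 0.36], [0.39, -0.07, 0.37], [0.39, -0.09, 0.37], [0.39, -0.12, 0.36], [0.36, -0.17, 0.11]]
[[0.36, -0.02, 0.36], [0.36, -0.04, 0.37], [0.36, -0.07, 0.36], [0.36, -0.09, 0.37], [0.37, -0.12, 0.38], [0.36, -0.14, 0.37]]
[[0.34, -0.02, 0.37], [0.34, -0.04, 0.37], [0.34, -0.07, 0.37], [0.34, -0.09, 0.37], [0.34, -0.12, 0.38], [0.34, -0.14, 0.37]]
[[0.32, -0.02, 0.37], [0.32, -0.04, 0.37], [0.32, -0.07, 0.37], [0.32, -0.09, 0.37], [0.32, -0.12, 0.38], [0.31, -0.14, 0.37]]
[[0.29, -0.02, 0.36], [0.29, -0.04, 0.37], [0.29, -0.07, 0.37], [0.29, -0.09, 0.37], [0.29, -0.12, 0.38], [0.29, -0.14, 0.37]]
at [0.2626 0.5946 0.2146] t 1.6 w 0.092 F [ 0.1 -0.7  0.4] yaw -23.8
[-0.14, 0.0, 0.0, 1.43, -1.63, 4.06]
[-0.14, 0.0, 0.0, 1.43, -2.18, 3.79]
[-0.14, 0.0, 0.0, 1.43, -2.68, 3.45]
[-0.031, 0.0, 0.0, 1.43, -3.14, 3.04]
[-0.0, -0.0, -0.0, 1.43, -3.23, 2.94]
[-0.0, -0.0, -0.0, 1.43, -3.23, 2.94]
[-0.0, -0.0, -0.0, 1.43, -3.23, 2.94]
[-0.0, -0.0, -0.0, 1.43, -3.23, 2.94]
[-0.0, -0.0, -0.0, 3.07, 0.0, 0.0]
[-0.0, -0.0, -0.0, 3.07, 0.0, 0.0]
[-0.0, -0.0, -0.0, 3.07, 0.0, 0.0]
```

Call:
apply_moves --targets '[[[-0.14, 0, 0, 1.4, -1.6, 4.1, 0.7], [-0.14, 0, 0, 1.4, -2.2, 3.8, 0.7], [-0.14, 0, 0, 1.4, -2.7, 3.4, 0.7], [-0.03, 0, 0, 1.4, -3.1, 3.0, 0.7], [0, 0, 0, 1.4, -3.2, 2.9, 0.7]]]' --grip_force 15

```text
clock: 2.1
eef_pos: [0.4136, 0.445, 0.1442]
tcp_rot: [-0.045, 1.57, 0.06]
force: [1.1, 0.3, 0.3]
width: 0.0645
```

Call:
apply_moves --targets '[[[0, 0, 0, 1.4, -3.2, 2.9, 0.7], [0, 0, 0, 1.4, -3.2, 2.9, 0.7], [0, 0, 0, 0, 0, 0, 0.7]]]'

```text
clock: 2.4
eef_pos: [0.4831, 0.3752, 0.113]
tcp_rot: [-0.041, 1.569, 0.049]
force: [-0.2, -1.0, 0.1]
width: 0.064
```

```bash
cat > bung.py <<'E'
from h import *
import sys
# look for bungs with the wrist camera: red blobs -> world at z=.022
s=observe(); cp=campose('wrist',s); im,d=camera('wrist'); hsv=cv2.cvtColor(im,cv2.COLOR_RGB2HSV)
m=((hsv[...,0]<8)|(hsv[...,0]>172))&(hsv[...,1]>110)&(hsv[...,2]>30)
n,l,st,ce=cv2.connectedComponentsWithStats(m.astype(np.uint8))
for i in range(1,n):
    if st[i,4]<150: continue
    q=mpx(l==i); w=cloud('wrist',d,q,cp); w=w[~np.isnan(w[:,0])]
    if len(w)<20: continue
    zt=np.percentile(w[:,2],90); t=w[w[:,2]>zt-.008]; r=cv2.minEnclosingCircle(t[:,:2].astype(np.float32))
    print('red',st[i,4],ce[i].round(),'ztop',zt.round(3),'circ',np.round(r[0],4),round(r[1],4),'med',np.median(t,0).round(4))
if len(sys.argv)>1: save(sys.argv[1],im)
E
python3 bung.py w1.png; python3 p.py 2 3 .507 .3445 .1 3 .507 .3445 .008
```

```text
red 506 [  7. 142.] ztop 0.024 circ [0.4457 0.1694] 0.0116 med [0.4451 0.1752 0.0203]
red 1802 [ 83. 153.] ztop 0.027 circ [0.4489 0.2367] 0.016 med [0.4484 0.2377 0.0265]
red 1515 [233. 238.] ztop 0.027 circ [0.5073 0.346 ] 0.0156 med [0.5063 0.346  0.0266]
at [0.4809 0.3786 0.1139] t 2.5 w 0.064 F [-0.3  0.   0.2] yaw 3.5
[0.025, 0.001, -0.008, 0.46, -1.19, 0.8]
[0.0, -0.0, -0.0, 0.46, -1.17, 0.83]
[0.0, -0.0, -0.0, 0.46, -1.17, 0.83]
[0.0, -0.0, -0.0, 3.07, -0.0, 0.0]
[0.0, -0.0, -0.0, 3.07, -0.0, 0.0]
[0.0, -0.0, -0.0, 3.07, -0.0, 0.0]
```

View pics/w1.png

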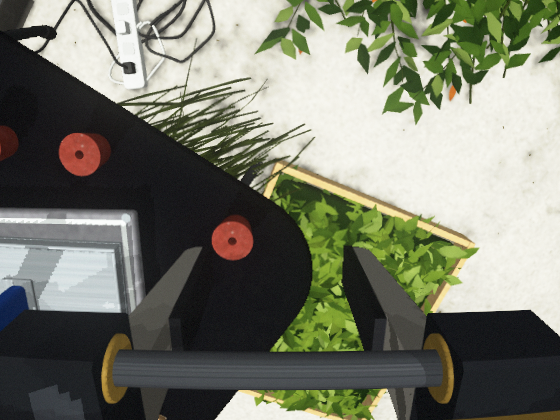

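Call:
apply_moves --targets '[[[0.025, 0, -0.01, 2.0, -1.7, 1.3, 0.7], [0, 0, 0, 2.5, -1.7, 1.3, 0.7], [0, 0, 0, 2.5, 0, 0, 0.7], [0, 0, 0, 2.0, 0, 0, 0.7], [0, 0, 0, 0.5, 0, 0, 0.7]]]'

```text
clock: 2.95
eef_pos: [0.5076, 0.3545, 0.0199]
tcp_rot: [-0.028, 1.566, 0.038]
force: [0.3, 0.3, 0.2]
width: 0.0644
```

```bash
python3 p.py 2 2 .507 .346 .009
```

```text
at [0.5076 0.3545 0.0199] t 3.0 w 0.064 F [0.3 0.3 0.2] yaw 2.4
[0.007, 0.005, -0.007, 0.54, -0.43, -0.05]
[0.0, -0.0, -0.0, 0.55, -0.42, -0.04]
```

Call:
apply_moves --targets '[[[0, 0, 0, 0.6, -0.5, 0, 0.7], [0, 0, 0, 0.5, -0.4, 0, 0.7], [0, 0, 0, 0, 0, 0, 0.2], [0, 0, 0, 0, 0, 0, 0.2], [0, 0, 0, 0, 0, 0, 0.2]]]'

```text
clock: 3.45
eef_pos: [0.5073, 0.3492, 0.0111]
tcp_rot: [-0.028, 1.563, 0.045]
force: [0.0, -0.6, -0.5]
width: 0.0424
```

Call:
apply_moves --targets '[[[0, 0, 0, 0, 0, 0, 0.2], [0, 0, 0, -3.5, 0, 0, 0.2], [0, 0, 0, -3.5, 0, 0, 0.2], [0, 0, 0, -1.0, -3.0, 1.0, 0.2], [0, 0, 0, 0, -3.0, 1.0, 0.2]]]'

```text
clock: 3.95
eef_pos: [0.5279, 0.2944, 0.0947]
tcp_rot: [-0.033, 1.563, 0.055]
force: [0.5, 0.2, -0.3]
width: 0.0282
```

```bash
cat > tray.py <<'E'
from h import *
import sys
s=observe(); cp=campose('wrist',s); im,d=camera('wrist')
for r in silhouettes('tray','wrist')[:2]:
    m=r['pixels']; w=cloud('wrist',d,mpx(m),cp); w=w[~np.isnan(w[:,0])]; t=w[(w[:,2]>.024)&(w[:,2]<.036)]
    g=w[w[:,2]>.05]
    print('tray p',round(r['p'],2),np.round(r['position']),'rim',len(t),cv2.minAreaRect(t[:,:2].astype(np.float32)) if len(t) else '','grip',len(g),g.min(0).round(3) if len(g) else '',g.max(0).round(3) if len(g) else '')
if len(sys.argv)>1: save(sys.argv[1],im)
E
python3 tray.py;  python3 p.py 2 6 .596 .215 .09 2 .596 .215 .032
```

```text
tray p 0.21 [144. 180.] rim 0  grip 0  
at [0.5297 0.2894 0.0936] t 4.0 w 0.028 F [-0.3  0.3 -1.2] yaw 2.7
[0.013, 0.007, -0.011, 0.05, -1.29, 1.04]
[0.0, 0.0, -0.0, 0.06, -1.28, 1.06]
[0.0, 0.0, -0.0, 0.06, -1.28, 1.06]
[0.0, 0.0, -0.0, 0.06, -1.28, 1.06]
[0.0, 0.0, -0.0, 0.06, -1.28, 1.06]
[0.0, 0.0, -0.0, 0.06, -1.28, 1.06]
[0.0, 0.0, -0.0, 2.9, -0.0, -0.0]
[0.0, 0.0, -0.0, 2.9, -0.0, -0.0]
```

Call:
apply_moves --targets '[[[0.013, 0.007, -0.01, 0, -2.6, 2.2, 0.2], [0, 0, 0, 0, -2.6, 2.2, 0.2], [0, 0, 0, 0, -2.4, 2.0, 0.2], [0, 0, 0, 0, -0.5, 0.5, 0.2], [0, 0, 0, 0, 0, 0, 0.2]]]'

```text
clock: 4.55
eef_pos: [0.6026, 0.2128, 0.0941]
tcp_rot: [-0.027, 1.571, 0.032]
force: [0.4, 0.5, -0.6]
width: 0.0281
```

```bash
python3 tray.py w2.png;  python3 p.py 2 3 .595 .213 .033
```

```text
tray p 0.6 [208. 166.] rim 5356 ((0.5735793113708496, 0.16985520720481873), (0.11055563390254974, 0.1804337352514267), 1.1084091663360596) grip 2145 [0.558 0.162 0.05 ] [0.6   0.229 0.099]
tray p 0.32 [ 66. 108.] rim 26 ((0.5734116435050964, 0.1699954867362976), (0.10897503048181534, 0.18016931414604187), 1.1205812692642212) grip 0  
at [0.6016 0.214  0.0941] t 4.7 w 0.028 F [ 0.5  1.8 -0.5] yaw 2.3
[0.005, -0.0, -0.004, 2.04, -0.03, -0.22]
[0.0, -0.0, -0.0, 2.04, -0.02, -0.22]
[0.0, -0.0, -0.0, 2.04, -0.02, -0.22]
```

View pics/w2.png

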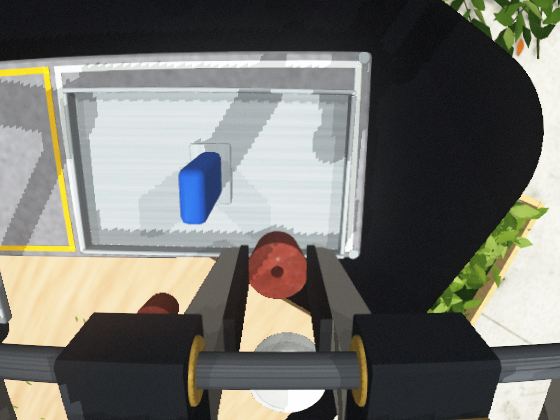

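Call:
apply_moves --targets '[[[0, 0, 0, 2.4, 0, -0.3, 0.2], [0, 0, 0, 2.3, 0, -0.3, 0.2], [0, 0, 0, 1.7, 0, 0, 0.2], [0, 0, 0, 0.2, 0, 0, 0.2]]]'

```text
clock: 5.05
eef_pos: [0.5952, 0.2208, 0.0312]
tcp_rot: [-0.033, 1.564, 0.044]
force: [0.9, -2.3, 5.3]
width: 0.0287
```

```bash
python3 p.py 2 1 .597 .215 .033 3 .521 .235 .095 3 .4484 .237 .095
```

```text
at [0.5952 0.2208 0.0312] t 5.0 w 0.029 F [ 0.9 -2.3  5.3] yaw 2.8
[0.014, 0.006, -0.007, -0.18, -0.59, 0.15]
[-0.0, -0.0, 0.0, -2.07, 0.75, -2.51]
[-0.0, -0.0, 0.0, -2.07, 0.75, -2.51]
[-0.0, -0.0, 0.0, -2.07, 0.75, -2.51]
[-0.0, -0.0, 0.0, -0.0, 0.15, -2.42]
[-0.0, -0.0, 0.0, -0.0, 0.15, -2.42]
[-0.0, -0.0, 0.0, -0.0, 0.15, -2.42]
```

Call:
apply_moves --targets '[[[0.014, 0, 0, -0.3, -0.7, 0, 0.2], [0, 0, 0, 0, 0, 0, 0.5], [0, 0, 0, 0, 0, 0, 0.5], [0, 0, 0, -3.0, 0, 0, 0.5], [0, 0, 0, -4, 0, 0, 0.5]]]'

```text
clock: 5.55
eef_pos: [0.5873, 0.2176, 0.1004]
tcp_rot: [-0.028, 1.578, 0.037]
force: [0.0, -0.0, -0.3]
width: 0.0461
```

Call:
apply_moves --targets '[[[0, 0, 0, -2, 0.6, -3.6, 0.7], [0, 0, 0, 0, 0.6, -3.6, 0.7], [0, 0, 0, 0, 0.6, -3.6, 0.7], [0, 0, 0, 0, 0.4, -3.4, 0.7]]]'

```text
clock: 5.95
eef_pos: [0.4468, 0.237, 0.1279]
tcp_rot: [-0.021, 1.564, 0.041]
force: [0.0, 0.6, 0.9]
width: 0.0645
```

```bash
python3 bung.py; python3 p.py 2 2 .4484 .2367 .09 2 .4484 .2367 .009
```

```text
red 1448 [174. 197.] ztop 0.027 circ [0.4451 0.1612] 0.0156 med [0.4445 0.162  0.0266]
red 1373 [272. 206.] ztop 0.028 circ [0.449 0.237] 0.0156 med [0.4485 0.2366 0.0267]
red 150 [243. 392.] ztop 0.047 circ [0.6044 0.2168] 0.0123 med [0.6071 0.2171 0.0462]
at [0.4404 0.2373 0.1272] t 6.0 w 0.064 F [-5.4 -0.2 -1.2] yaw 2.5
[0.009, 0.001, -0.011, 1.86, -0.07, 0.39]
[0.0, 0.0, -0.0, 1.86, -0.05, 0.4]
[0.0, 0.0, -0.0, 4.05, -0.0, 0.0]
[0.0, 0.0, -0.0, 4.05, -0.0, 0.0]
```

Call:
apply_moves --targets '[[[0, 0, 0, 3.0, 0, 0.5, 0.7], [0, 0, 0, 3.2, 0, 0.4, 0.7], [0, 0, 0, 3.0, 0, 0.0, 0.7], [0, 0, 0, 1.8, 0, 0, 0.7], [0, 0, 0, 0.3, 0, 0, 0.7]]]'

```text
clock: 6.5
eef_pos: [0.4482, 0.2443, 0.0144]
tcp_rot: [-0.028, 1.564, 0.054]
force: [0.3, -0.4, 0.2]
width: 0.0639
```

```bash
python3 p.py 2 1 .449 .237 .009
```

```text
at [0.4482 0.2443 0.0144] t 6.5 w 0.064 F [ 0.3 -0.4  0.2] yaw 3.0
[0.017, 0.007, -0.017, 0.53, -0.75, 0.04]
```

Call:
apply_moves --targets '[[[0.017, 0.007, -0.017, 0.6, -0.8, 0, 0.7], [0, 0, 0, 0, 0, 0, 0.2], [0, 0, 0, 0, 0, 0, 0.2], [0, 0, 0, 0, 0, 0, 0.2], [0, 0, 0, 0, 0, 0, 0.2]]]'

```text
clock: 7.0
eef_pos: [0.4503, 0.2373, 0.0106]
tcp_rot: [-0.026, 1.568, 0.027]
force: [0.2, -0.4, 0.2]
width: 0.0342
```

Call:
apply_moves --targets '[[[0, 0, 0, 0, 0, 0, 0.2], [0, 0, 0, -4, 0, 0, 0.2], [0, 0, 0, -4, -0.6, 2.0, 0.2], [0, 0, 0, 0, -0.6, 3.0, 0.2], [0, 0, 0, 0, -0.6, 3.0, 0.2]]]'

```text
clock: 7.5
eef_pos: [0.5284, 0.2233, 0.0942]
tcp_rot: [-0.032, 1.571, 0.032]
force: [0.1, -0.6, -0.7]
width: 0.0287
```

```bash
python3 p.py 2 1 .549 .215 .08 3 .549 .215 .032
```

```text
at [0.5284 0.2233 0.0942] t 7.5 w 0.029 F [ 0.1 -0.6 -0.7] yaw 2.3
[0.005, -0.001, -0.0, 1.42, -0.92, 2.02]
[0.0, -0.0, -0.0, 1.6, 0.0, -0.0]
[0.0, -0.0, -0.0, 1.6, 0.0, -0.0]
[0.0, -0.0, -0.0, 1.6, 0.0, -0.0]
```

Call:
apply_moves --targets '[[[0, 0, -0.01, 1.5, -1.0, 1.5, 0.2], [0, 0, 0, 2.0, -0.3, 0, 0.2], [0, 0, 0, 2.0, -0.3, 0, 0.2], [0, 0, 0, 0.6, -0.2, 0, 0.2], [0, 0, 0, 0, 0, 0, 0.2]]]'

```text
clock: 8.0
eef_pos: [0.5525, 0.205, 0.0354]
tcp_rot: [-0.033, 1.56, 0.024]
force: [0.4, 0.6, -0.1]
width: 0.0286
```

```bash
python3 p.py 2 1 .549 .215 .032
```

```text
at [0.5525 0.205  0.0354] t 8.0 w 0.029 F [ 0.4  0.6 -0.1] yaw 2.1
[0.001, 0.01, 0.006, 0.33, 1.01, -0.32]
```

Call:
apply_moves --targets '[[[0, 0, 0, 0.1, 0.9, -0.5, 0.2], [0, 0, 0, 0.3, 0, 0, 0.2], [0, 0, 0, 0, 0, 0, 0.5], [0, 0, 0, 0, 0, 0, 0.5], [0, 0, 0, -3.5, 0, 0, 0.5]]]'

```text
clock: 8.5
eef_pos: [0.5435, 0.2147, 0.0652]
tcp_rot: [-0.036, 1.566, 0.023]
force: [0.6, 0.0, 0.1]
width: 0.0458
```

Call:
apply_moves --targets '[[[0, 0, 0, -4, 0, 0, 0.7], [0, 0, 0, -1.5, -1.5, -3.4, 0.7], [0, 0, 0, 0, -1.9, -3.4, 0.7], [0, 0, 0, 0, -1.6, -3.0, 0.7], [0, 0, 0, 0, 0, 0, 0.7]]]'

```text
clock: 9.0
eef_pos: [0.4478, 0.1612, 0.1273]
tcp_rot: [-0.033, 1.555, 0.026]
force: [1.3, -0.3, 0.4]
width: 0.0645
```

```bash
python3 bung.py; python3 p.py 2 4 .445 .1613 .009
```

```text
red 1398 [276. 199.] ztop 0.028 circ [0.4453 0.1616] 0.0156 med [0.4448 0.1615 0.0267]
red 1327 [338. 326.] ztop 0.047 circ [0.5071 0.2078] 0.0546 med [0.5437 0.2147 0.046 ]
red 162 [334. 392.] ztop 0.047 circ [0.519  0.1967] 0.0963 med [0.6068 0.2162 0.0462]
red 180 [235. 415.] ztop 0.02 circ [0.6751 0.1293] 0.0111 med [0.6707 0.1291 0.0159]
at [0.4502 0.1626 0.1279] t 9.1 w 0.064 F [0.7 0.4 0.2] yaw 2.2
[0.003, 0.019, 0.003, 2.97, -0.02, -0.19]
[0.0, -0.0, -0.0, 2.97, -0.03, -0.13]
[0.0, -0.0, -0.0, 2.97, -0.03, -0.13]
[0.0, -0.0, -0.0, 2.97, -0.03, -0.13]
```

Call:
apply_moves --targets '[[[0, 0.015, 0, 3.2, 0, -0.3, 0.7], [0, 0, 0, 3.2, -0.1, -0.2, 0.7], [0, 0, 0, 3.0, -0.1, 0, 0.7], [0, 0, 0, 1.6, -0.1, 0, 0.7], [0, 0, 0, 0.2, 0, 0, 0.7]]]'

```text
clock: 9.55
eef_pos: [0.4559, 0.1637, 0.0154]
tcp_rot: [-0.028, 1.554, 0.032]
force: [-0.7, -0.2, -0.3]
width: 0.0645
```

```bash
python3 p.py 2 1 .445 .1614 .009
```

```text
at [0.4559 0.1637 0.0154] t 9.6 w 0.064 F [-0.7 -0.2 -0.3] yaw 2.2
[0.004, 0.017, -0.002, 0.62, -0.19, -1.11]
```

Call:
apply_moves --targets '[[[0.004, 0.02, 0, 0.6, -0.3, -1.2, 0.7], [0, 0, 0, 0.1, 0, -0.1, 0.2], [0, 0, 0, 0, 0, 0, 0.2], [0, 0, 0, 0, 0, 0, 0.2], [0, 0, 0, 0, 0, 0, 0.2]]]'

```text
clock: 10.05
eef_pos: [0.4453, 0.1617, 0.0099]
tcp_rot: [-0.024, 1.571, 0.031]
force: [0.5, 0.3, -0.6]
width: 0.0346
```

Call:
apply_moves --targets '[[[0, 0, 0, 0, 0, 0, 0.2], [0, 0, 0, -4, 0, 0, 0.2], [0, 0, 0, -3.5, -1.2, 2.0, 0.2], [0, 0, 0, 0, -1.4, 3.0, 0.2], [0, 0, 0, 0, -1.3, 3.0, 0.2]]]'

```text
clock: 10.55
eef_pos: [0.525, 0.1269, 0.0878]
tcp_rot: [-0.03, 1.574, 0.036]
force: [0.9, 0.1, -0.1]
width: 0.0289
```

```bash
python3 p.py 2 1 .55 .125 .08 3 .55 .125 .032
```

```text
at [0.525  0.1269 0.0878] t 10.6 w 0.029 F [ 0.9  0.1 -0.1] yaw 2.4
[0.007, -0.003, -0.004, 0.78, -0.3, 2.49]
[0.0, 0.0, 0.0, 1.6, 0.0, -0.0]
[0.0, 0.0, 0.0, 1.6, 0.0, -0.0]
[0.0, 0.0, 0.0, 1.6, 0.0, -0.0]
```

Call:
apply_moves --targets '[[[0, 0, 0, 1.2, 0.2, 1.6, 0.2], [0, 0, 0, 2.0, 0, 0, 0.2], [0, 0, 0, 2.0, 0, 0, 0.2], [0, 0, 0, 0.5, 0, 0, 0.2], [0, 0, 0, 0, 0, 0, 0.2]]]'

```text
clock: 11.05
eef_pos: [0.5491, 0.1271, 0.0327]
tcp_rot: [-0.024, 1.563, 0.032]
force: [0.5, -0.8, -0.2]
width: 0.0289
```

```bash
python3 p.py 2 1 .55 .125 .032
```

```text
at [0.5491 0.1271 0.0327] t 11.1 w 0.029 F [ 0.5 -0.8 -0.2] yaw 2.0
[0.001, 0.008, -0.005, 0.07, -0.21, 0.08]
```

Call:
apply_moves --targets '[[[0, 0, 0, 0.1, -0.2, 0, 0.2], [0, 0, 0, 0, 0, 0, 0.5], [0, 0, 0, 0, 0, 0, 0.5], [0, 0, 0, -3.5, 0, 0, 0.5], [0, 0, 0, -4, 0, 0, 0.6]]]'

```text
clock: 11.55
eef_pos: [0.5458, 0.1242, 0.1064]
tcp_rot: [-0.026, 1.57, 0.031]
force: [0.5, 0.6, -0.8]
width: 0.0517
```

Call:
apply_moves --targets '[[[0, 0, 0, -1, 0, 4, 0.7], [0, 0, 0, 0, 0, 4, 0.7], [0, 0, 0, 0, 0, 3, 0.7], [0, 0, 0, 0, 0, 0, 0.7]]]'

```text
clock: 11.95
eef_pos: [0.6625, 0.1298, 0.1284]
tcp_rot: [-0.024, 1.555, 0.035]
force: [0.5, -0.4, -0.0]
width: 0.0642
```

```bash
python3 bung.py w3.png; python3 p.py 2 4 .682 .128 .009
```

```text
red 1887 [273.  39.] ztop 0.047 circ [0.5493 0.1252] 0.0152 med [0.549  0.1251 0.0462]
red 1975 [413.  42.] ztop 0.047 circ [0.5457 0.2156] 0.0157 med [0.546  0.215  0.0463]
red 1697 [406. 122.] ztop 0.047 circ [0.5972 0.2163] 0.0155 med [0.5968 0.2159 0.0462]
red 1228 [271. 230.] ztop 0.034 circ [0.6825 0.1287] 0.0153 med [0.6819 0.1287 0.0332]
at [0.6606 0.13   0.1281] t 12.0 w 0.064 F [-0.9 -0.4 -0.1] yaw 2.2
[0.004, 0.014, -0.007, 2.98, -0.09, 0.49]
[0.0, 0.0, -0.0, 2.98, -0.07, 0.53]
[0.0, 0.0, -0.0, 2.98, -0.07, 0.53]
[0.0, 0.0, -0.0, 2.98, -0.07, 0.53]
```

View pics/w3.png

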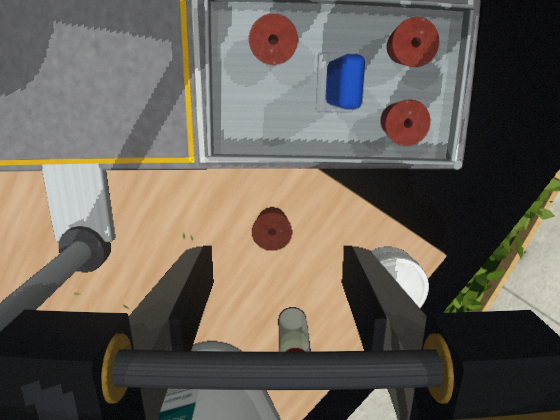

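Call:
apply_moves --targets '[[[0, 0.014, -0.005, 3.0, -0.1, 0.7, 0.7], [0, 0, 0, 3.0, -0.1, 0.7, 0.7], [0, 0, 0, 2.8, 0, 0.5, 0.7], [0, 0, 0, 1.3, 0, 0, 0.7], [0, 0, 0, 0, 0, 0, 0.7]]]'

```text
clock: 12.5
eef_pos: [0.6764, 0.1304, 0.0268]
tcp_rot: [-0.029, 1.572, 0.034]
force: [-0.3, -0.1, -0.3]
width: 0.0641
```

```bash
python3 p.py 2 1 .6823 .1287 .017
```

```text
at [0.6764 0.1304 0.0268] t 12.5 w 0.064 F [-0.3 -0.1 -0.3] yaw 2.3
[0.005, -0.002, -0.003, 0.98, -0.19, 0.59]
```

Call:
apply_moves --targets '[[[0, 0, 0, 1.0, -0.2, 0.6, 0.7], [0, 0, 0, 0, 0, 0, 0.2], [0, 0, 0, 0, 0, 0, 0.2], [0, 0, 0, 0, 0, 0, 0.2], [0, 0, 0, 0, 0, 0, 0.2]]]'

```text
clock: 13.0
eef_pos: [0.6842, 0.1293, 0.0211]
tcp_rot: [-0.029, 1.567, 0.035]
force: [1.2, -0.6, -0.4]
width: 0.0344
```

Call:
apply_moves --targets '[[[0, 0, 0, 0, 0, 0, 0.2], [0, 0, 0, -4, 0, 0, 0.2], [0, 0, 0, -3.5, 0, -2.5, 0.2], [0, 0, 0, 0, 0, -3, 0.2], [0, 0, 0, 0, 0, -2, 0.2]]]'

```text
clock: 13.5
eef_pos: [0.6093, 0.1257, 0.0988]
tcp_rot: [-0.027, 1.564, 0.035]
force: [-0.4, -0.5, -0.3]
width: 0.0291
```

```bash
python3 p.py 2 1 .599 .125 .08 3 .599 .125 .032
```

```text
at [0.6093 0.1257 0.0988] t 13.5 w 0.029 F [-0.4 -0.5 -0.3] yaw 2.3
[0.005, 0.006, -0.005, 1.88, -0.04, -1.04]
[0.0, 0.0, -0.0, 1.6, -0.0, -0.0]
[0.0, 0.0, -0.0, 1.6, -0.0, -0.0]
[0.0, 0.0, -0.0, 1.6, -0.0, -0.0]
```

Call:
apply_moves --targets '[[[0, 0, 0, 2.2, 0, -0.5, 0.2], [0, 0, 0, 2.2, 0, 0, 0.2], [0, 0, 0, 2.0, 0, 0, 0.2], [0, 0, 0, 0.2, 0, 0, 0.2], [0, 0, 0, 0, 0, 0, 0.2]]]'

```text
clock: 14.0
eef_pos: [0.6041, 0.127, 0.0359]
tcp_rot: [-0.027, 1.559, 0.037]
force: [0.5, 1.2, 0.4]
width: 0.0287
```

```bash
python3 p.py 2 1 .599 .125 .034
```

```text
at [0.6041 0.127  0.0359] t 14.0 w 0.029 F [0.5 1.2 0.4] yaw 2.3
[0.006, 0.012, -0.007, 0.18, -0.18, -0.52]
```

Call:
apply_moves --targets '[[[0, 0.012, 0, 0.2, -0.2, -0.6, 0.2], [0, 0, 0, 0, 0, 0, 0.5], [0, 0, 0, 0, 0, 0, 0.5], [0, 0, 0, -3.5, 0, 0, 0.5], [0, 0, 0, -4, 0, 0, 0.5]]]'

```text
clock: 14.5
eef_pos: [0.5957, 0.1232, 0.1083]
tcp_rot: [-0.028, 1.578, 0.036]
force: [1.1, 0.6, 0.5]
width: 0.046
```

Call:
apply_moves --targets '[[[0, 0, 0, -3, 1, 1.5, 0.5], [0, 0, 0, -2, 1, 1.5, 0.5], [0, 0, 0, 0, 0, 0, 0.5]]]'

```text
clock: 14.8
eef_pos: [0.6294, 0.1449, 0.168]
tcp_rot: [-0.025, 1.566, 0.037]
force: [0.2, 0.4, -0.1]
width: 0.0459
```

```bash
cat > plate.py <<'E'
from h import *
# yellow outline from the wrist view, and tray
s=observe(); cp=campose('wrist',s); im,d=camera('wrist'); hsv=cv2.cvtColor(im,cv2.COLOR_RGB2HSV); save('w4.png',im)
m=(hsv[...,0]>18)&(hsv[...,0]<35)&(hsv[...,1]>150)&(hsv[...,2]>110)
n,l,st,ce=cv2.connectedComponentsWithStats(m.astype(np.uint8)); 
for i in np.argsort(-st[1:,4])[:3]+1:
    q=mpx(l==i); p=onplane('wrist',q,.0165,cp)[:,:2]; print('yel',st[i],'rect',cv2.minAreaRect(p.astype(np.float32)))
    # edges: long along y at max/min x ; and end at max y
    np.save(f'y{i}.npy',p)
E
python3 bung.py; python3 tray.py; python3 plate.py; python3 p.py 2 3 .5736 .17 .09 1 .5736 .17 .045
```

```text
red 1295 [252.  93.] ztop 0.047 circ [0.5491 0.1255] 0.0152 med [0.5487 0.1255 0.0463]
red 1290 [372.  94.] ztop 0.047 circ [0.5459 0.216 ] 0.0155 med [0.5457 0.2157 0.0463]
red 1152 [251. 156.] ztop 0.047 circ [0.5965 0.1263] 0.0155 med [0.5959 0.126  0.0463]
red 1149 [366. 161.] ztop 0.047 circ [0.597  0.2166] 0.0154 med [0.5964 0.2165 0.0463]
tray p 0.69 [308. 128.] rim 3619 ((0.573555052280426, 0.1703363060951233), (0.11070871353149414, 0.1806567758321762), 1.1913801431655884) grip 990 [0.558 0.163 0.05 ] [0.589 0.177 0.084]
tray p 0.57 [111. 123.] rim 244 ((0.5972939133644104, 0.10379467159509659), (0.15958911180496216, 0.3461610674858093), 19.760738372802734) grip 1941 [ 0.597 -0.033  0.05 ] [0.718 0.092 0.263]
yel [   0   45  190  156 2345] rect ((0.5745460987091064, -0.0231914222240448), (0.12831135094165802, 0.17855316400527954), 2.258136749267578)
yel [145 341  11  64 305] rect ((0.8243722319602966, 0.019407793879508972), (0.009928167797625065, 0.08315994590520859), 84.60205078125)
yel [401 342   9  62 278] rect ((0.8155795335769653, 0.2857525646686554), (0.08134926855564117, 0.008672515861690044), 9.053547859191895)
at [0.6246 0.142  0.1624] t 15.0 w 0.046 F [ 0.1 -0.1 -0.4] yaw 2.2
[0.003, -0.007, -0.004, 2.43, 0.99, -1.65]
[0.0, 0.0, 0.0, 2.41, 0.99, -1.67]
[0.0, 0.0, 0.0, 2.41, 0.99, -1.67]
[0.0, 0.0, 0.0, 4.5, 0.0, -0.0]
```

View pics/w4.png

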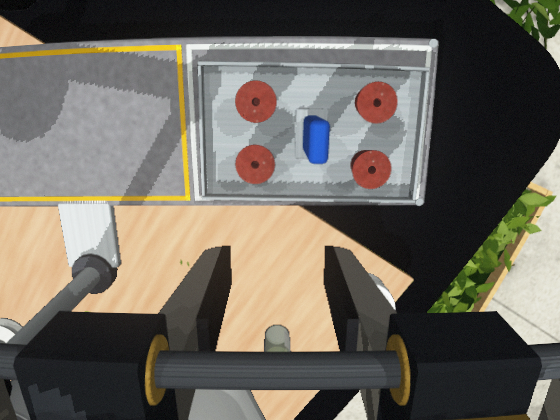

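Call:
apply_moves --targets '[[[0, -0.007, 0, 2.6, 1.0, -1.6, 0.4], [0, 0, 0, 2.5, 1.0, -1.7, 0.4], [0, 0, 0, 2.5, 1.0, -1.7, 0.4], [0, 0, 0, 2.0, 0, -0.2, 0.4], [0, 0, 0, 0, 0, 0, 0.4]]]'

```text
clock: 15.5
eef_pos: [0.5623, 0.1656, 0.0567]
tcp_rot: [-0.028, 1.582, 0.026]
force: [-0.7, -0.5, 0.1]
width: 0.037
```

```bash
python3 p.py 2 1 .5736 .1703 .05
```

```text
at [0.5623 0.1656 0.0567] t 15.5 w 0.037 F [-0.7 -0.5  0.1] yaw 1.9
[-0.001, -0.011, 0.001, 0.66, 0.44, 1.15]
```

Call:
apply_moves --targets '[[[-0.006, -0.011, 0, 0.6, 0.45, 1.15, 0.4], [0, 0, 0, 0.1, 0, 0, 0.05], [0, 0, 0, 0, 0, 0, 0.05], [0, 0, 0, 0, 0, 0, 0.05], [0, 0, 0, 0, 0, 0, 0.05]]]' --grip_force 25

```text
clock: 16.0
eef_pos: [0.5756, 0.1691, 0.0496]
tcp_rot: [-0.031, 1.57, 0.028]
force: [0.3, -0.3, -5.0]
width: 0.014
```

```bash
python3 p.py 2.26 1 .5736 .1703 .05
```

```text
at [0.5756 0.1691 0.0496] t 16.0 w 0.014 F [ 0.3 -0.3 -5. ] yaw 2.2
[-0.001, 0.001, 0.002, -0.04, 0.13, -0.19]
```

Call:
apply_moves --targets '[[[0, 0, 0, 0.1, -2.5, -0.1, 0.05], [0, 0, 0, 0.05, -2.5, -0.1, 0.05], [0, 0, 0, 0, -2.5, -0.1, 0.05], [0, 0, 0, 0, -2.5, -0.1, 0.05], [0, 0, 0, 0, -2.5, -0.1, 0.05]]]'

```text
clock: 16.5
eef_pos: [0.5763, 0.0496, 0.05]
tcp_rot: [-0.034, 1.566, 0.043]
force: [0.4, 1.3, -2.6]
width: 0.0141
```

```bash
python3 p.py 2.26 3 .5768 -.033 .0495
```

```text
at [0.5763 0.0496 0.05  ] t 16.5 w 0.014 F [ 0.4  1.3 -2.6] yaw 2.8
[0.009, 0.005, -0.005, 0.0, -2.75, -0.12]
[0.0, 0.0, -0.0, 0.02, -2.75, -0.09]
[0.0, 0.0, -0.0, 0.02, -2.75, -0.09]
```

Call:
apply_moves --targets '[[[0.009, 0, 0, 0.05, -2.5, -0.1, 0.05], [0, 0, 0, 0.05, -2.5, -0.1, 0.05], [0, 0, 0, 0, -2.0, -0.1, 0.05], [0, 0, 0, 0, -0.7, 0, 0.05], [0, 0, 0, 0, 0, 0, 0.05]]]'

```text
clock: 17.0
eef_pos: [0.5765, -0.0333, 0.0501]
tcp_rot: [-0.022, 1.565, 0.031]
force: [-0.1, -0.2, -3.7]
width: 0.0136
```

```bash
python3 p.py 2.26 1 .5768 -.033 .0495
```

```text
at [ 0.5765 -0.0333  0.0501] t 17.0 w 0.014 F [-0.1 -0.2 -3.7] yaw 1.9
[-0.006, 0.006, -0.006, 0.06, 0.03, 0.03]
```

Call:
apply_moves --targets '[[[0, 0, 0, 0, 0, 0, 0.35], [0, 0, 0, 0, 0, 0, 0.35], [0, 0, 0, -3.5, 0, 0, 0.4], [0, 0, 0, -4.5, 0, 0, 0.6], [0, 0, 0, -4.5, 0, 0, 0.6]]]'

```text
clock: 17.5
eef_pos: [0.5727, -0.0275, 0.1734]
tcp_rot: [-0.026, 1.576, 0.04]
force: [1.2, 0.1, -0.3]
width: 0.0507
```

Call:
apply_moves --targets '[[[0, 0, 0, -4.5, 0, 0, 0.6], [0, 0, 0, -4.5, 0, 0, 0.6], [0, 0, 0, -3, -2, 0, 0.6], [0, 0, 0, 0, -3, 0, 0.6], [0, 0, 0, 0, 0, 0, 0.6]]]'

```text
clock: 18.0
eef_pos: [0.5801, -0.0712, 0.3094]
tcp_rot: [-0.036, 1.556, 0.051]
force: [-1.0, 0.2, -0.4]
width: 0.055
```

```bash
cat > lamp.py <<'E'
from h import *
import sys
s=observe(); cp=campose('wrist',s); im,d=camera('wrist')
if len(sys.argv)>1: save(sys.argv[1],im)
g=np.stack(np.meshgrid(np.arange(560),np.arange(420)),-1).reshape(-1,2)
w=cloud('wrist',d,g,cp); dd=d.reshape(-1)
m=(w[:,2]>.190)&(w[:,2]<.245)&(w[:,0]>.5)&(w[:,0]<.75)&(w[:,1]>-.22)&(w[:,1]<.05)&(g[:,1]<330)
n,l,st,ce=cv2.connectedComponentsWithStats(m.reshape(420,560).astype(np.uint8))
for i in range(1,n):
    if st[i,4]<80: continue
    q=w[(l==i).reshape(-1)]; zt=np.percentile(q[:,2],95); t=q[q[:,2]>zt-.006]; r=cv2.minEnclosingCircle(t[:,:2].astype(np.float32))
    a=np.radians(2.26); pv=np.array([.7097,-.0267]); v=np.array(r[0])-pv; x=v@[np.cos(a),np.sin(a)]; y=v@[-np.sin(a),np.cos(a)]
    print(st[i],'zt',zt.round(4),'circ',np.round(r[0],4),round(r[1],4),'ang',round(np.arctan2(-y,-x),3),'rad',round(np.hypot(*v),4))
E
python3 tray.py; python3 lamp.py w5.png; python3 p.py 2.26 2 .686 -.16 .26
```

```text
tray p 0.72 [305. 156.] rim 1631 ((0.5746062994003296, -0.03101615607738495), (0.11103270202875137, 0.18008188903331757), 1.8850393295288086) grip 432 [ 0.56  -0.038  0.05 ] [ 0.589 -0.024  0.084]
at [ 0.5797 -0.0663  0.3079] t 18.1 w 0.055 F [ 0.6 -0.6  0.3] yaw 3.5
[0.022, 0.012, -0.012, 2.39, -5.03, 4.99]
[0.0, -0.0, -0.0, 2.39, -4.89, 5.13]
```

View pics/w5.png

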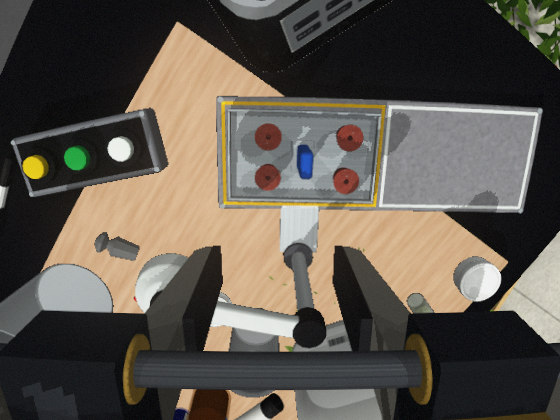

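Call:
apply_moves --targets '[[[0.022, 0.012, -0.012, 1.0, -2.8, 2.8, 0.6], [0, 0, 0, 1.0, -2.8, 2.8, 0.6], [0, 0, 0, 1.0, -2.6, 2.8, 0.6], [0, 0, 0, 0, -1.0, 1.6, 0.6], [0, 0, 0, 0, 0, 0, 0.6]]]'

```text
clock: 18.65
eef_pos: [0.687, -0.1437, 0.2722]
tcp_rot: [-0.038, 1.577, 0.047]
force: [-0.3, -0.1, 0.6]
width: 0.0552
```

```bash
python3 lamp.py; python3 p.py 2.26 2 .686 -.16 .26
```

```text
[236 205  27  42 895] zt 0.2312 circ [ 0.6883 -0.1592] 0.0079 ang 1.371 rad 0.1342
at [ 0.6859 -0.1429  0.272 ] t 18.7 w 0.055 F [-0.3  0.7  0.8] yaw 3.1
[0.015, -0.008, -0.007, 0.59, -0.86, -0.04]
[-0.0, 0.0, -0.0, 0.6, -0.86, -0.03]
```

Call:
apply_moves --targets '[[[0.015, -0.008, -0.007, 0.5, -0.9, 0.1, 0.6], [0, 0, 0, 0.5, -0.8, 0.1, 0.6], [0, 0, 0, 2.8, 0, 0, 0.6], [0, 0, 0, 2.8, 0, 0, 0.6], [0, 0, 0, 0.3, 0, 0, 0.6]]]'

```text
clock: 19.2
eef_pos: [0.6867, -0.1569, 0.2022]
tcp_rot: [-0.033, 1.568, 0.034]
force: [-0.3, -0.1, 0.4]
width: 0.0554
```

```bash
python3 p.py 2.26 1 .6883 -.1592 .2
```

```text
at [ 0.6867 -0.1569  0.2022] t 19.2 w 0.055 F [-0.3 -0.1  0.4] yaw 2.5
[0.003, 0.003, -0.0, 0.22, -0.24, 0.15]
```

Call:
apply_moves --targets '[[[0, 0, 0, 0.2, -0.25, 0.15, 0.6], [0, 0, 0, 0, 0, 0, 0.05], [0, 0, 0, 0, 0, 0, 0.05], [0, 0, 0, 0, 0, 0, 0.05], [0, 0, 0, 0, 0, 0, 0.05]]]' --grip_force 10

```text
clock: 19.7
eef_pos: [0.6898, -0.1599, 0.2053]
tcp_rot: [-0.035, 1.562, 0.033]
force: [0.2, 0.2, -0.8]
width: 0.0254
```

Call:
apply_moves --targets '[[[0, 0, 0, 0, 0.1, -0.2, 0.05], [0, 0, 0, 0, 0.8, -2.6, 0.05], [0, 0, 0, 0, 1.3, -2.4, 0.05], [0, 0, 0, 0, 1.6, -2.0, 0.05]]]'

```text
clock: 20.1
eef_pos: [0.619, -0.1316, 0.2055]
tcp_rot: [-0.037, 1.551, 0.021]
force: [3.7, -0.5, -0.7]
width: 0.0157
```

```bash
cat > arc.py <<'E'
from h import *
import sys,json
s=observe(); p=np.array(s['eef_pos']); M=R.from_rotvec(s['tcp_rot']).as_matrix(); th=np.radians(2.26); pv=np.array([.7097,-.0267])
v=p[:2]-pv; x=v@[np.cos(th),np.sin(th)]; y=v@[-np.sin(th),np.cos(th)]
print('ang',np.arctan2(-y,-x),'rad',np.hypot(x,y),p,'w',s['width'],'F',s['force'].round(1) if hasattr(s['force'],'round') else s['force'])
a0=np.arctan2(-y,-x); ae=float(sys.argv[1]); n=int(sys.argv[2]); z=float(sys.argv[3])
for i in range(1,n+1):
    a=a0+(ae-a0)*i/n; q=-.135*np.array([np.cos(a),np.sin(a)])
    t=np.array([pv[0]+q[0]*np.cos(th)-q[1]*np.sin(th),pv[1]+q[0]*np.sin(th)+q[1]*np.cos(th),p[2]+(z-p[2])*i/n])
    print(json.dumps((M.T@(t-p)*100).round(2).tolist()),round(a,2)); p=t
E
python3 arc.py 0 5 .2
```

```text
ang 0.818361730025299 rad 0.13864432004576177 [ 0.61901296 -0.13157187  0.20553367] w 0.015666667002403892 F [ 3.7 -0.5 -0.7]
[0.07, 1.9, -1.24] 0.65
[0.13, 1.85, -1.2] 0.49
[0.12, 2.02, -0.89] 0.33
[0.05, 2.14, -0.54] 0.16
[-0.0, 2.2, -0.19] 0.0
```

Call:
apply_moves --targets '[[[0, 0.01, 0, 0.1, 1.9, -1.2, 0.05], [0, 0, 0, 0.1, 1.9, -1.2, 0.05], [0, 0, 0, 0.1, 2.0, -0.8, 0.05], [0, 0, 0, 0.05, 2.1, -0.4, 0.05], [0, 0, 0, 0, 1.0, 0, 0.05]]]'

```text
clock: 20.6
eef_pos: [0.5728, -0.0561, 0.205]
tcp_rot: [-0.038, 1.563, -0.003]
force: [-2.2, -2.9, -2.2]
width: 0.0158
```

```bash
python3 arc.py 0 2 .205
```

```text
ang 0.17217421017504628 rad 0.14000950527458267 [ 0.5728138  -0.05610798  0.20501143] w 0.015801387785906378 F [-2.2 -2.9 -2.2]
[-0.03, 1.24, 0.32] 0.09
[-0.03, 1.16, -0.07] 0.0
```

Call:
apply_moves --targets '[[[0.01, 0, 0, 0, 1.2, 0.2, 0.05], [0, 0, 0, 0, 1.1, 0, 0.05], [0, 0, 0, 0, 0.1, 0, 0.05], [0, 0, 0, 0, 0, 0, 0.05]]]'

```text
clock: 21.0
eef_pos: [0.5708, -0.0333, 0.2049]
tcp_rot: [-0.03, 1.569, -0.015]
force: [-1.7, -1.5, -0.3]
width: 0.016
```

```bash
python3 arc.py 0 1 .205
```

```text
ang 0.007673872991496743 rad 0.13909659919777728 [ 0.57075778 -0.03325157  0.20493217] w 0.016028927418241946 F [-1.7 -1.5 -0.3]
[-0.01, 0.12, 0.41] 0.0
```

Call:
apply_moves --targets '[[[0, 0, 0, 0, 0, 0, 0.4], [0, 0, 0, 0, 0, 0, 0.5], [0, 0, 0, 0, 0, 0, 0.6], [0, 0, 0, -3, 0, 0, 0.6], [0, 0, 0, -3, 0, 0, 0.6]]]'

```text
clock: 21.5
eef_pos: [0.5697, -0.0324, 0.2623]
tcp_rot: [-0.03, 1.575, -0.015]
force: [0.9, 0.5, 1.0]
width: 0.0535
```

Call:
apply_moves --targets '[[[0, 0, 0, -0.5, -4, 0, 0.3], [0, 0, 0, 0, -4, 0, 0], [0, 0, 0, 0, -4, 0, 0], [0, 0, 0, 0, -4, 0, 0], [0, 0, 0, 1.5, -4, 0, 0]]]'

```text
clock: 22.0
eef_pos: [0.5796, -0.2314, 0.2662]
tcp_rot: [-0.041, 1.557, -0.002]
force: [1.1, -0.1, -0.0]
width: 0.0173
```

```bash
cat > keys.py <<'E'
from h import *
import sys
s=observe(); cp=campose('wrist',s); im,d=camera('wrist'); hsv=cv2.cvtColor(im,cv2.COLOR_RGB2HSV)
if len(sys.argv)>1: save(sys.argv[1],im)
g=np.stack(np.meshgrid(np.arange(560),np.arange(420)),-1).reshape(-1,2); w=cloud('wrist',d,g,cp).reshape(420,560,3)
b=(w[...,2]>.045)&(w[...,2]<.075)&(w[...,0]>.52)&(w[...,0]<.66)&(w[...,1]>-.4)&(w[...,1]<-.19)
H,S,V=hsv[...,0],hsv[...,1],hsv[...,2]
for nm,m in dict(white=(S<50)&(V>120),yellow=(H>18)&(H<38)&(S>120),green=(H>42)&(H<88)&(S>100)).items():
    n,l,st,ce=cv2.connectedComponentsWithStats((b&m).astype(np.uint8))
    if n<2: print(nm,'none'); continue
    i=1+np.argmax(st[1:,4]); q=w[l==i]; zt=np.median(q[:,2]); r=cv2.minEnclosingCircle(q[np.abs(q[:,2]-zt)<.004][:,:2].astype(np.float32))
    print(nm,st[i,4],ce[i].round(),'z',zt.round(4),'circ',np.round(r[0],4),round(r[1],4),'mean',q.mean(0).round(4))
E
python3 keys.py w6.png; python3 lamp.py; python3 tray.py; python3 p.py 2.26 4 .5713 -.2413 .12
```

```text
white 614 [273. 165.] z 0.0625 circ [ 0.5713 -0.2397] 0.0139 mean [ 0.5703 -0.24    0.062 ]
yellow 626 [172. 186.] z 0.0621 circ [ 0.5968 -0.3445] 0.014 mean [ 0.5956 -0.3437  0.0608]
green 606 [222. 175.] z 0.0624 circ [ 0.584  -0.2921] 0.0141 mean [ 0.5828 -0.2917  0.0617]
tray p 0.78 [458. 166.] rim 1776 ((0.5738803744316101, -0.03126438707113266), (0.11040064692497253, 0.18143761157989502), 2.417538642883301) grip 839 [ 0.539 -0.067  0.05 ] [ 0.589 -0.025  0.152]
at [ 0.5777 -0.2304  0.2633] t 22.2 w 0.001 F [0.5 0.3 0.2] yaw 1.3
[-0.018, 0.007, 0.026, 3.59, -0.18, -0.19]
[0.0, 0.0, 0.0, 3.58, -0.27, -0.17]
[0.0, 0.0, 0.0, 3.58, -0.27, -0.17]
[0.0, 0.0, 0.0, 3.58, -0.27, -0.17]
```

View pics/w6.png

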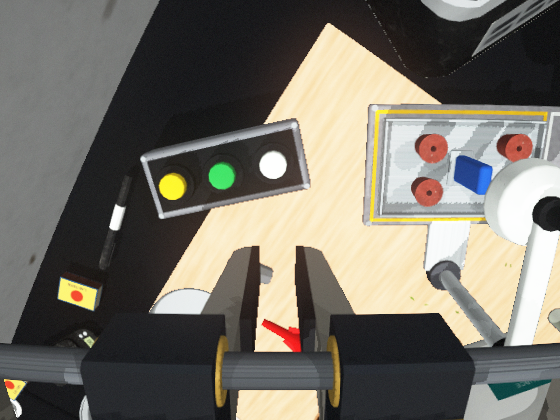

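Call:
apply_moves --targets '[[[-0.018, 0.007, 0.026, 3.5, -0.2, -0.4, 0], [0, 0, 0, 3.5, -0.3, -0.2, 0], [0, 0, 0, 3.5, -0.2, 0, 0], [0, 0, 0, 2.5, 0, 0, 0], [0, 0, 0, 0, 0, 0, 0]]]'

```text
clock: 22.7
eef_pos: [0.5781, -0.2291, 0.1331]
tcp_rot: [-0.038, 1.561, 0.045]
force: [-0.9, 0.4, -0.0]
width: 0.0005
```

```bash
cat > clr.py <<'E'
from h import *
g=np.stack(np.meshgrid(np.arange(560),np.arange(420)),-1).reshape(-1,2)
im,d=camera('side'); save('side1.png',im); w=cloud('side',d,g); hsv=cv2.cvtColor(im,cv2.COLOR_RGB2HSV).reshape(-1,3)
teal=(hsv[:,0]>78)&(hsv[:,0]<100)&(hsv[:,1]>80)
for x in np.arange(.2,.6,.05):
    m=(np.abs(w[:,0]-x)<.025)&teal&(w[:,1]<.15)&(w[:,1]>-.5)
    if m.sum()>5: print(round(x,2),m.sum(),'arm z min',w[m,2].min().round(3),np.percentile(w[m,2],[5,95]).round(3),'y',w[m,1].min().round(2),w[m,1].max().round(2))
im,d=camera('top'); w=cloud('top',d,g); 
m=(w[:,2]>.19)&(w[:,2]<.245)&(w[:,0]>.5)&(w[:,0]<.7)&(w[:,1]>-.12)&(w[:,1]<.05); t=w[m]; print('peg top-cam',len(t),np.median(t,0) if len(t) else '')
E
python3 clr.py; python3 p.py 2.26 1 .5713 -.2397 .08
```

```text
0.2 1957 arm z min 0.036 [0.605 0.794] y -0.12 -0.02
0.25 415 arm z min 0.026 [0.671 0.8  ] y -0.1 0.02
0.3 754 arm z min -0.0 [0.665 0.766] y -0.12 0.09
0.35 616 arm z min -0.008 [0.612 0.721] y -0.14 0.15
0.4 698 arm z min -0.003 [0.573 0.676] y -0.16 0.11
0.45 598 arm z min -0.003 [0.528 0.631] y -0.35 0.09
0.5 550 arm z min -0.002 [0.476 0.587] y -0.27 0.14
0.55 684 arm z min 0.315 [0.361 0.539] y -0.25 -0.16
peg top-cam 37 [ 0.57293368 -0.0305977   0.22983041]
at [ 0.5803 -0.2303  0.1367] t 22.8 w 0.0 F [-0.9  0.4 -0.1] yaw 3.0
[0.014, 0.015, -0.002, 5.65, -0.9, -1.04]
```

View pics/side1.png

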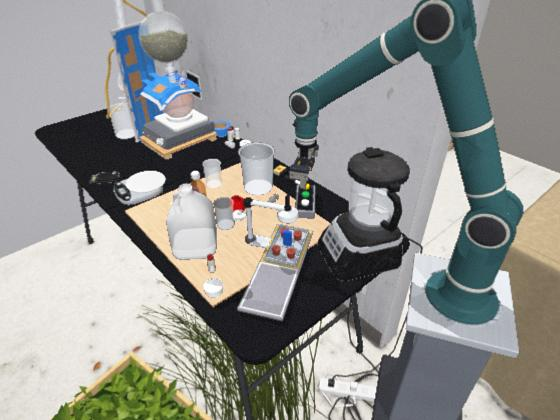

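Call:
apply_moves --targets '[[[0.014, 0.015, 0, 2.5, -0.9, -1.0, 0], [0, 0, 0, 2.8, 0, 0, 0], [0, 0, 0, 0.3, 0, 0, 0], [0, 0, 0, 0, 0, 0, 0]]]'

```text
clock: 23.2
eef_pos: [0.5789, -0.2393, 0.0893]
tcp_rot: [-0.036, 1.555, 0.031]
force: [0.9, -0.4, 0.4]
width: 0.0006
```

```bash
python3 p.py 2.26 1 .5713 -.2402 .07
```

```text
at [ 0.5789 -0.2393  0.0893] t 23.2 w 0.001 F [ 0.9 -0.4  0.4] yaw 2.5
[0.004, 0.015, 0.003, 1.92, -0.05, -0.79]
```

Call:
apply_moves --targets '[[[0, 0.015, 0, 1.2, -0.1, -0.9, 0], [0, 0, 0, 0.7, 0, 0, 0], [0, 0, 0, 0, 0, 0, 0]]]'

```text
clock: 23.5
eef_pos: [0.5724, -0.2411, 0.0735]
tcp_rot: [-0.039, 1.565, 0.03]
force: [-0.4, 1.4, 0.2]
width: 0.0005
```

```bash
python3 p.py 2.26 1 .5713 -.2402 .056
```

```text
at [ 0.5724 -0.2411  0.0735] t 23.5 w 0.0 F [-0.4  1.4  0.2] yaw 2.5
[0.004, 0.006, 0.006, 1.75, 0.1, -0.12]
```

Call:
apply_moves --targets '[[[0, 0, 0, 0.7, 0, -0.1, 0], [0, 0, 0, 0.7, 0, 0, 0], [0, 0, 0, 0.5, 0, 0, 0], [0, 0, 0, 0.3, 0, 0, 0]]]'

```text
clock: 23.9
eef_pos: [0.5726, -0.2417, 0.0558]
tcp_rot: [-0.039, 1.563, 0.03]
force: [-12.7, 5.9, 42.2]
width: 0.0004
```

Call:
apply_moves --targets '[[[0, 0, 0, -1.5, 0, 0, 0], [0, 0, 0, -1.5, -2.6, 0.5, 0], [0, 0, 0, 0, -3.0, 0.6, 0], [0, 0, 0, 0, -3.0, 0.6, 0], [0, 0, 0, 0, -1.0, 0.3, 0]]]'

```text
clock: 24.4
eef_pos: [0.5994, -0.3366, 0.0885]
tcp_rot: [-0.042, 1.56, 0.035]
force: [-0.7, -0.6, 0.1]
width: 0.0004
```

```bash
python3 p.py 2.26 1 .597 -.345 .075
```

```text
at [ 0.5994 -0.3366  0.0885] t 24.4 w 0.0 F [-0.7 -0.6  0.1] yaw 2.8
[0.01, 0.01, 0.005, 1.35, -0.82, -0.29]
```

Call:
apply_moves --targets '[[[0, 0.01, 0, 1.3, -0.8, -0.3, 0], [0, 0, 0, 0.3, 0, 0, 0], [0, 0, 0, 0.6, 0, 0, 0], [0, 0, 0, 0.7, 0, 0, 0]]]'

```text
clock: 24.8
eef_pos: [0.596, -0.3437, 0.056]
tcp_rot: [-0.042, 1.573, 0.036]
force: [-4.5, -0.4, 28.9]
width: 0.0007
```

```bash
python3 p.py 2.26 1 .597 -.345 .0563
```

```text
at [ 0.596  -0.3437  0.056 ] t 24.8 w 0.001 F [-4.5 -0.4 28.9] yaw 2.8
[0.01, -0.002, 0.004, -0.03, -0.13, 0.09]
```

Call:
apply_moves --targets '[[[0, 0, 0, 0, 0, 0, 0], [0, 0, 0, -1.6, 0, 0, 0], [0, 0, 0, -1.5, 1.5, -0.3, 0], [0, 0, 0, 0, 2.4, -0.5, 0], [0, 0, 0, 0, 1.2, -0.2, 0]]]'

```text
clock: 25.3
eef_pos: [0.5835, -0.2899, 0.0894]
tcp_rot: [-0.043, 1.573, 0.037]
force: [-0.6, 0.5, -0.6]
width: 0.0004
```

```bash
python3 p.py 2.26 1 .584 -.2925 .075
```

```text
at [ 0.5835 -0.2899  0.0894] t 25.3 w 0.0 F [-0.6  0.5 -0.6] yaw 2.9
[0.011, -0.002, 0.003, 1.44, -0.25, 0.04]
```

Call:
apply_moves --targets '[[[0, 0, 0, 1.3, -0.3, 0, 0], [0, 0, 0, 0.3, 0, 0, 0], [0, 0, 0, 0.6, 0, 0, 0], [0, 0, 0, 0.7, 0, 0, 0], [0, 0, 0, 0.1, 0, 0, 0]]]'

```text
clock: 25.8
eef_pos: [0.5846, -0.2918, 0.0572]
tcp_rot: [-0.044, 1.572, 0.04]
force: [-0.6, 2.9, 4.1]
width: 0.0009
```

Call:
apply_moves --targets '[[[0, 0, 0, 0.3, 0, 0, 0], [0, 0, 0, 0.2, 0, 0, 0]]]'

```text
clock: 26.0
eef_pos: [0.5848, -0.2919, 0.0562]
tcp_rot: [-0.042, 1.573, 0.041]
force: [-6.7, 3.8, 18.6]
width: 0.0003
```

```bash
python3 p.py 2.26 4 .573 -.032 .27
```

```text
at [ 0.5848 -0.2919  0.0562] t 26.0 w 0.0 F [-6.7  3.8 18.6] yaw 3.0
[0.013, -0.003, 0.0, -5.35, 6.5, 0.03]
[0.0, 0.0, 0.0, -5.34, 6.5, -0.04]
[0.0, 0.0, 0.0, -5.34, 6.5, -0.04]
[0.0, 0.0, 0.0, -5.34, 6.5, -0.04]
```

Now up and back to the lamp peg.

Call:
apply_moves --targets '[[[0, 0, 0, -4, 0, 0, 0.2], [0, 0, 0, -4.5, 0, 0, 0.6], [0, 0, 0, -4.5, 0.5, 0, 0.6], [0, 0, 0, -4.5, 2, 0, 0.6], [0, 0, 0, -4, 3, 0, 0.6]]]'

```text
clock: 26.5
eef_pos: [0.5776, -0.2427, 0.2707]
tcp_rot: [-0.032, 1.588, 0.033]
force: [-0.4, 0.1, -0.4]
width: 0.0385
```

Call:
apply_moves --targets '[[[0, 0, 0, 0, 4, 0, 0.6], [0, 0, 0, 0, 4.5, 0, 0.6], [0, 0, 0, 0, 4.5, 0, 0.6], [0, 0, 0, 0, 4.0, 0, 0.6], [0, 0, 0, 0, 3.0, 0, 0.6]]]'

```text
clock: 27.0
eef_pos: [0.5728, -0.0423, 0.2784]
tcp_rot: [-0.03, 1.572, 0.02]
force: [0.5, 0.4, 0.7]
width: 0.0552
```

```bash
python3 lamp.py; python3 p.py 2.26 4 .573 -.032 .27
```

```text
[281 205  25  41 835] zt 0.2314 circ [ 0.5749 -0.031 ] 0.008 ang -0.007 rad 0.1349
at [ 0.5727 -0.0362  0.2783] t 27.1 w 0.055 F [0.2 3.8 0. ] yaw 2.2
[-0.001, -0.002, 0.003, 0.21, 0.1, 0.01]
[0.0, 0.0, -0.0, 0.21, 0.1, 0.01]
[0.0, 0.0, -0.0, 0.21, 0.1, 0.01]
[0.0, 0.0, -0.0, 0.21, 0.1, 0.01]
```

Lamp at -0.007 rad, as wanted throughout the key presses. Grip the peg.

Call:
apply_moves --targets '[[[0, 0, 0, 2.0, 0.2, 0.2, 0.6], [0, 0, 0, 2.8, 0, 0, 0.6], [0, 0, 0, 2.5, 0, 0, 0.6], [0, 0, 0, 0.6, 0, 0, 0.6], [0, 0, 0, 0, 0, 0, 0.6]]]'

```text
clock: 27.55
eef_pos: [0.576, -0.0339, 0.1977]
tcp_rot: [-0.036, 1.57, 0.029]
force: [-0.3, -0.4, 1.0]
width: 0.0553
```

```bash
python3 p.py 2.26 1 .5749 -.031 .203; python3 arc.py 1.35 9 .203
```

```text
at [ 0.576  -0.0339  0.1977] t 27.6 w 0.055 F [-0.3 -0.4  1. ] yaw 2.4
[0.002, 0.001, 0.004, -0.53, 0.29, -0.1]
ang 0.014361039501686594 rad 0.13387181828752653 [ 0.57602192 -0.03389956  0.19768498] w 0.05531825480293031 F [-0.3 -0.4  1. ]
[-0.05, -2.0, 0.06] 0.16
[-0.1, -1.95, 0.47] 0.31
[-0.11, -1.86, 0.75] 0.46
[-0.1, -1.73, 1.01] 0.61
[-0.07, -1.56, 1.26] 0.76
[-0.03, -1.35, 1.47] 0.9
[-0.01, -1.12, 1.66] 1.05
[0.0, -0.86, 1.81] 1.2
[0.0, -0.59, 1.91] 1.35
```

Call:
apply_moves --targets '[[[0, 0, 0, -0.5, 0.3, -0.1, 0.6], [0, 0, 0, 0, 0, 0, 0.05], [0, 0, 0, 0, 0, 0, 0.05], [0, 0, 0, 0, 0, 0, 0.05], [0, 0, 0, 0, 0, 0, 0.05]]]'

```text
clock: 28.05
eef_pos: [0.5774, -0.0319, 0.2075]
tcp_rot: [-0.035, 1.563, 0.028]
force: [-0.8, 0.1, -0.1]
width: 0.0252
```

Call:
apply_moves --targets '[[[0, 0, 0, 0, -1.2, 0.05, 0.05], [0, 0, 0, 0, -2.0, 0.25, 0.05], [0, 0, 0, 0, -1.9, 0.5, 0.05], [0, 0, 0, 0, -1.8, 0.8, 0.05], [0, 0, 0, 0, -1.7, 1.1, 0.05]]]'

```text
clock: 28.55
eef_pos: [0.6051, -0.1134, 0.2078]
tcp_rot: [-0.036, 1.57, 0.041]
force: [-1.5, 3.7, 2.1]
width: 0.0153
```

```bash
python3 arc.py 1.4 5 .203
```

```text
ang 0.6527554067997313 rad 0.13581641332716254 [ 0.60514257 -0.11338242  0.20775843] w 0.015340696596520024 F [-1.5  3.7  2.1]
[0.09, -1.47, 1.39] 0.8
[0.15, -1.3, 1.54] 0.95
[0.13, -1.06, 1.71] 1.1
[0.07, -0.79, 1.85] 1.25
[0.02, -0.51, 1.95] 1.4
```

Call:
apply_moves --targets '[[[0, 0, 0, 0.1, -1.5, 1.4, 0.05], [0, 0, 0, 0.1, -1.3, 1.6, 0.05], [0, 0, 0, 0.1, -1.1, 1.8, 0.05], [0, 0, 0, 0.1, -0.8, 2.0, 0.05], [0, 0, 0, 0, -0.3, 1.5, 0.05]]]'

```text
clock: 29.05
eef_pos: [0.6919, -0.1622, 0.2075]
tcp_rot: [-0.031, 1.571, 0.046]
force: [-1.8, 3.1, 1.1]
width: 0.0157
```

```bash
python3 arc.py 1.38 2 .203
```

```text
ang 1.4004370285231351 rad 0.1366772712066189 [ 0.69185798 -0.16220771  0.20751011] w 0.015713296686826733 F [-1.8  3.1  1.1]
[0.23, 0.19, -0.11] 1.39
[0.23, 0.02, -0.14] 1.38
```

Call:
apply_moves --targets '[[[0, 0, 0, 0, 0, 0, 0.4], [0, 0, 0, 0, 0, 0, 0.6], [0, 0, 0, 0, 0, 0, 0.6], [0, 0, 0, -3, 0, 0, 0.6], [0, 0, 0, -3, 0, 0, 0.6]]]'

```text
clock: 29.55
eef_pos: [0.6874, -0.166, 0.2621]
tcp_rot: [-0.029, 1.583, 0.044]
force: [1.9, -0.7, 0.1]
width: 0.0536
```

Call:
apply_moves --targets '[[[0, 0, 0, -0.5, 2.5, -2.0, 0.4], [0, 0, 0, 0, 3.5, -3.0, 0.4], [0, 0, 0, 0, 3.5, -3.0, 0.4], [0, 0, 0, 0, 2.5, -1.2, 0.4], [0, 0, 0, 0, 0, 0, 0.4]]]'

```text
clock: 30.05
eef_pos: [0.5853, -0.0507, 0.2743]
tcp_rot: [-0.028, 1.574, 0.037]
force: [-0.6, 0.5, 0.9]
width: 0.0368
```

```bash
python3 tray.py w7.png; python3 bung.py; python3 p.py 2.26 4 .575 -.032 .05
```

```text
tray p 0.77 [291. 159.] rim 1813 ((0.5745545029640198, -0.031331196427345276), (0.11102386564016342, 0.18023395538330078), 1.6504549980163574) grip 479 [ 0.56  -0.038  0.052] [ 0.59  -0.024  0.084]
red 638 [346. 137.] ztop 0.047 circ [0.5459 0.019 ] 0.0153 med [0.5456 0.0195 0.0461]
red 633 [257. 137.] ztop 0.047 circ [ 0.5503 -0.0742] 0.0151 med [ 0.5502 -0.0743  0.0462]
red 587 [258. 182.] ztop 0.047 circ [ 0.5979 -0.072 ] 0.015 med [ 0.5977 -0.0722  0.0463]
red 599 [343. 183.] ztop 0.047 circ [0.5968 0.0207] 0.0152 med [0.5966 0.0205 0.0463]
at [ 0.5874 -0.0557  0.2739] t 30.2 w 0.037 F [-0.1 -1.3 -0.4] yaw 2.0
[-0.004, -0.003, -0.003, 5.6, 0.59, -0.27]
[-0.0, 0.0, -0.0, 5.6, 0.6, -0.29]
[-0.0, 0.0, -0.0, 5.6, 0.6, -0.29]
[-0.0, 0.0, -0.0, 5.6, 0.6, -0.29]
```

View pics/w7.png

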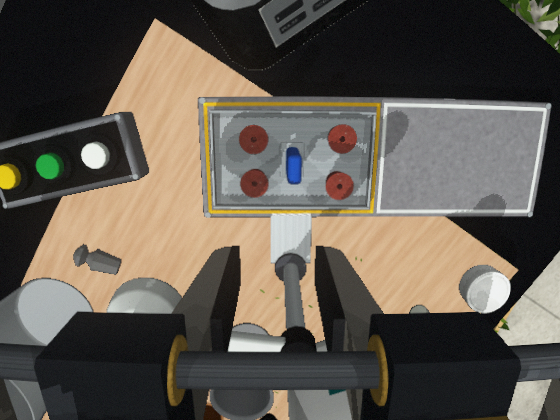

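Run:
```python
from h import *
p=onplane('wrist',[[384,105],[548,104],[531,213],[378,213]],.0165)[:,:2]; print(p.round(4),p.mean(0),cv2.minAreaRect(p.astype(np.float32)))
```

```text
[[0.5124 0.0632]
 [0.499  0.2595]
 [0.6319 0.266 ]
 [0.6381 0.0696]] [0.57035402 0.16455438] ((0.5701894760131836, 0.16446170210838318), (0.1330404132604599, 0.19676169753074646), 2.7788870334625244)
```

Call:
apply_moves --targets '[[[0, 0, 0, 4.5, 0.8, -0.4, 0.4], [0, 0, 0, 4.5, 0.8, -0.4, 0.4], [0, 0, 0, 4.5, 0.5, -0.2, 0.4], [0, 0, 0, 4.0, 0.2, 0, 0.4], [0, 0, 0, 0, 0, 0, 0.4]]]'

```text
clock: 30.7
eef_pos: [0.5814, -0.0425, 0.095]
tcp_rot: [-0.02, 1.566, 0.016]
force: [-0.8, -0.3, -0.4]
width: 0.0366
```

```bash
python3 p.py 2.26 2 .575 -.0315 .05
```

```text
at [ 0.5814 -0.0425  0.095 ] t 30.7 w 0.037 F [-0.8 -0.3 -0.4] yaw 1.3
[-0.017, 0.005, 0.002, 2.24, 0.56, -0.32]
[-0.0, 0.0, 0.0, 2.25, 0.56, -0.3]
```

Call:
apply_moves --targets '[[[-0.017, 0.005, 0, 0, 1.15, -0.6, 0.4], [0, 0, 0, 1.5, 0, 0, 0.4], [0, 0, 0, 2.0, 0, 0, 0.4], [0, 0, 0, 0.7, 0, 0, 0.4], [0, 0, 0, 0, 0, 0, 0.4]]]'

```text
clock: 31.2
eef_pos: [0.581, -0.0335, 0.0571]
tcp_rot: [-0.033, 1.56, 0.026]
force: [-0.8, -0.4, 1.5]
width: 0.0366
```

```bash
python3 p.py 2.26 2 .575 -.0315 .05
```

```text
at [ 0.581  -0.0335  0.0571] t 31.2 w 0.037 F [-0.8 -0.4  1.5] yaw 2.1
[-0.002, 0.011, 0.004, 0.35, 0.11, -0.3]
[0.0, -0.0, -0.0, 0.35, 0.11, -0.29]
```

Call:
apply_moves --targets '[[[0, 0.011, 0, 0.6, 0.2, -0.6, 0.4], [0, 0, 0, 0.1, 0, 0, 0.05], [0, 0, 0, 0, 0, 0, 0.05], [0, 0, 0, 0, 0, 0, 0.05], [0, 0, 0, 0, 0, 0, 0.05]]]' --grip_force 25

```text
clock: 31.7
eef_pos: [0.5767, -0.0321, 0.0528]
tcp_rot: [-0.033, 1.567, 0.025]
force: [-0.6, -0.7, -3.3]
width: 0.014
```

```bash
python3 p.py 2.26 1 .575 -.0315 .05
```

```text
at [ 0.5767 -0.0321  0.0528] t 31.7 w 0.014 F [-0.6 -0.7 -3.3] yaw 2.1
[-0.003, 0.004, 0.005, 0.28, 0.07, -0.17]
```

Call:
apply_moves --targets '[[[0, 0, 0, 0.1, 2.5, 0, 0.05], [0, 0, 0, 0.05, 2.5, 0, 0.05], [0, 0, 0, 0, 2.5, 0, 0.05], [0, 0, 0, 0, 2.5, 0, 0.05], [0, 0, 0, 0, 2.5, 0, 0.05]]]'

```text
clock: 32.2
eef_pos: [0.5767, 0.0825, 0.0537]
tcp_rot: [-0.029, 1.56, 0.005]
force: [0.4, -2.2, 0.6]
width: 0.0134
```

```bash
python3 p.py 2.26 3 .570 .1665 .0525
```

```text
at [0.5767 0.0825 0.0537] t 32.2 w 0.013 F [ 0.4 -2.2  0.6] yaw 1.2
[-0.018, 0.01, 0.015, -0.01, 2.8, -0.16]
[0.0, -0.0, -0.0, 0.04, 2.81, -0.11]
[0.0, -0.0, -0.0, 0.04, 2.81, -0.11]
```

Call:
apply_moves --targets '[[[-0.018, 0, 0, 0.05, 2.5, -0.2, 0.05], [0, 0, 0, 0.05, 2.5, -0.2, 0.05], [0, 0, 0, 0, 2.0, -0.1, 0.05], [0, 0, 0, 0, 0.7, 0, 0.05], [0, 0, 0, 0, 0, 0, 0.05]]]'

```text
clock: 32.7
eef_pos: [0.5714, 0.1614, 0.054]
tcp_rot: [-0.046, 1.555, 0.019]
force: [0.3, -0.2, 0.5]
width: 0.0139
```

```bash
python3 p.py 2.26 1 .570 .1665 .0525
```

```text
at [0.5714 0.1614 0.054 ] t 32.7 w 0.014 F [ 0.3 -0.2  0.5] yaw 2.4
[0.002, 0.015, 0.018, 0.14, 0.51, -0.12]
```

Call:
apply_moves --targets '[[[0, 0.01, 0.015, 0.1, 0.6, -0.1, 0.05], [0, 0, 0, 0, 0, 0, 0.05], [0, 0, 0, 0, 0, 0, 0.35], [0, 0, 0, 0, 0, 0, 0.35], [0, 0, 0, -3.5, 0, 0, 0.4]]]'

```text
clock: 33.2
eef_pos: [0.5669, 0.1636, 0.0836]
tcp_rot: [-0.033, 1.576, 0.026]
force: [-0.1, -0.4, 0.8]
width: 0.0355
```

Call:
apply_moves --targets '[[[0, 0, 0, -4.5, 0, 0, 0.6], [0, 0, 0, -4.5, -1, 1.5, 0.6], [0, 0, 0, -4, -1, 1.5, 0.6], [0, 0, 0, -3, 0, 0, 0.6], [0, 0, 0, 0, 0, 0, 0.6]]]'

```text
clock: 33.7
eef_pos: [0.6008, 0.1427, 0.2532]
tcp_rot: [-0.03, 1.571, 0.024]
force: [1.0, -0.5, -0.2]
width: 0.0547
```

```bash
python3 tray.py w8.png; python3 bung.py; python3 clr.py | tail -1; python3 a.py | grep -E "tin|vial|stopper|marker|lamp_grip"
python3 - <<'E'
from h import *
im,d=camera('top'); g=np.stack(np.meshgrid(np.arange(560),np.arange(420)),-1).reshape(-1,2); w=cloud('top',d,g)
t=w[(w[:,2]>.205)&(w[:,2]<.245)&(w[:,0]>.5)&(w[:,0]<.75)&(w[:,1]>-.2)&(w[:,1]<-.08)]; print('peg',len(t),np.median(t,0) if len(t) else '')
E
```

```text
tray p 0.59 [304. 140.] rim 2117 ((0.5682070255279541, 0.16824424266815186), (0.11069638282060623, 0.18071655929088593), 2.465381145477295) grip 556 [0.553 0.161 0.05 ] [0.582 0.176 0.084]
red 738 [355. 121.] ztop 0.047 circ [0.539  0.2163] 0.0152 med [0.539  0.2164 0.0462]
red 745 [259. 123.] ztop 0.047 circ [0.5444 0.1228] 0.0151 med [0.5441 0.1228 0.0461]
red 681 [260. 171.] ztop 0.047 circ [0.5916 0.1255] 0.0151 med [0.5915 0.1253 0.0463]
red 691 [353. 173.] ztop 0.047 circ [0.5903 0.2183] 0.0154 med [0.5897 0.2186 0.0463]
red 313 [ 17. 319.] ztop 0.051 circ [ 0.6786 -0.0496] 0.1748 med [ 0.7837 -0.1628  0.0479]
red 314 [278. 340.] ztop 0.075 circ [0.7741 0.15  ] 0.0108 med [0.7713 0.1496 0.0735]
peg top-cam 3 [ 0.6974059  -0.02001825  0.19325508]
top lamp_grip 0.63 [372. 217.] 55 med [ 0.594 -0.344  0.063] top [ 0.595 -0.344  0.065] ext [0.022 0.026 0.008]
top lamp_grip 0.58 [311. 174.] 755 med [ 0.7   -0.136  0.181] top [ 0.703 -0.094  0.21 ] ext [0.037 0.161 0.051]
top lamp_grip 0.39 [356. 216.] 51 med [ 0.582 -0.293  0.063] top [ 0.583 -0.293  0.065] ext [0.022 0.025 0.007]
t
[... 333 characters left out ...]
09]
top vial 0.61 [219. 160.] 86 med [0.77  0.145 0.056] top [0.772 0.149 0.075] ext [0.017 0.019 0.008]
side salve_tin 0.56 [214. 288.] 292 med [0.723 0.234 0.034] top [0.727 0.226 0.036] ext [0.054 0.06  0.009]
side salve_tin 0.41 [272. 196.] 92 med [ 0.705 -0.267  0.027] top [ 0.652 -0.094  0.169] ext [0.128 0.398 0.275]
side glass_stopper 0.59 [276. 200.] 67 med [ 0.704 -0.265  0.028] top [ 0.703 -0.269  0.033] ext [0.025 0.043 0.009]
side marker 0.51 [294. 181.] 45 med [ 0.675 -0.442  0.012] top [ 0.674 -0.44   0.014] ext [0.077 0.033 0.007]
side vial 0.72 [209. 262.] 124 med [0.77  0.156 0.05 ] top [0.772 0.15  0.074] ext [0.017 0.021 0.009]
peg 30 [ 0.69359132 -0.16100663  0.22792741]
```

View pics/w8.png

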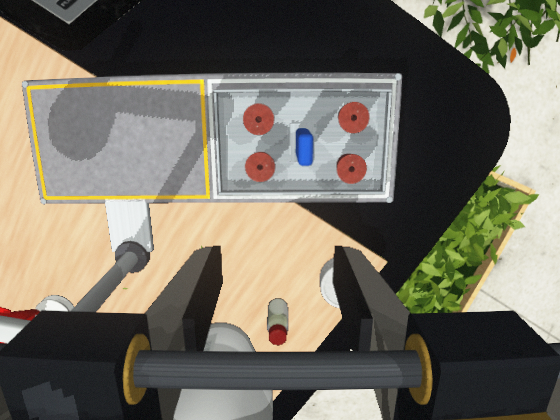

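```bash
python3 -c "
from plant import *
s=observe(); print(s['clock'],s['force'],abs(s['joint_velocities']).max()); print(close_job())"
```

```text
35.5 [-0.35557557 -0.62019167 -0.21809698] 0.0010484972683697262
the job is handed in; nothing more can be done
None
```

The whole sequence is done and the job was handed in at 35.5 s; no verdict is reported, so what follows rests on my own measurements.

- **Bungs and tray:** I put all four bungs in the tray, slid it into the yellow outline and swung the lamp to about 0 rad (measured -0.007 rad after the key presses).
- **Keys:** I pressed white, yellow and green in that order. Each was pushed to its stop, with peak readings of 42, 29 and 19 N. I had no direct reading of key travel. The green key read only 4 N at first, so I pushed it further without releasing it.
- **Return:** I swung the lamp back to about 1.4 rad and slid the tray home.

**Last checks:**
- **Tray:** it stands at (0.568, 0.168), turned 2.5°. That is within about 1 mm of the home mark worked out from the yellow outline, and about 4 mm from a rough hand-picked fit of the white outline.
- **Bungs and lamp:** all four bungs are upright in the tray, and the lamp peg is where about 1.4 rad puts it.
- **Bystanders:** the tin, stopper and vial are within a few mm of where they started. The marker's first reading showed only part of it, so its check is rougher, but nothing touched it.
- **Robot:** it is at rest, clear of everything.

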